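Knock a stuck tile out of its stencilling nest

TASK

The finished tile is stuck flush in the nest of the stencilling stand. With the knockout rod, reach in under the stand, feel for the knockout hole and push up gently until the tile stands well proud; then stand the rod upright back on the bench, lift the tile out and lay it gently flat on the free end of the ware board. Disturb nothing else.

Things in the scene. Friction and masses are not known exactly. Their poses are not given: they have to be found in the camera images.
- stand: Fixed stencilling stand: level aluminium plate on two green legs, like a low bridge, open front and back. Origin on the bench under the plate's middle; x through the opening, away from the robot, y to the left leg, z up. Plate 84 mm in x, 260 in y, z 220 to 232 mm. Legs 10 mm thick at y = +-121 mm, foot flanges to y = +-155. An 8 mm brace bar joins the legs at x = 36, z = 160 mm.
- nest (a point): Middle of the nest, 220 mm above the bench, where the tile's underside rests: a pocket 66 mm wide, 12 mm deep in the stand's plate. Its bottom is a steel knockout pad 60 x 60 x 4 mm, guided straight up, free to rise 16 mm. Sprung cheeks in the y walls grip the tile: lifting pad and tile takes a steady 8 to 18 N; the tile stays where it is left, the pad drops back.
- guide_underside (a point): 10 mm below nest: underside of the rigid guide plate below the pad, 62 mm in x, 108 in y, 6 mm thick, 210 mm above the bench. The plain knockout hole, 13 mm across, goes through it. The plate is clamped in fore-and-aft slots: the hole lies at y = 0 but anywhere up to 11 mm before or behind this point in x; neither cameras nor poses show it. Over 35 N of rod force does damage.
- tile: Loose fired terracotta tile 64 x 64 x 12 mm, about 100 g, white stencil pattern on top, brittle. Origin: centre of its underside, z up. At the start it lies in the nest, top flush with the plate, sides parallel to the stand's.
- rod: Loose knockout rod, 195 mm long, 160 g, standing on its wooden handle. Origin: centre of the handle's underside, z along the rod to the tip. Handle: foot 46 x 46 mm, 12 mm high, then a 30 x 30 mm grip with flat faces across the rod's x and y, 12 to 70 mm up; ferrule 20 mm across to 82 mm; then steel 10 mm across. Take it low on the grip, tilted about 40 degrees, to clear the stand's plate.
- rod_tip (a point): Centre of the flat end of the knockout rod, 195 mm from its origin along its z. With the rod stood on the bench the tip is 15 mm lower than the guide plate's underside.
- ware_board: Fixed wooden board, 280 mm (its x) by 140 mm (its y), 16 mm thick, on the bench to the left. Origin: centre of its underside, x along its length away from the robot, z up. Two finished pieces stand on its middle (x about 0) and on its far end (x about +90 mm); the near end (x about -90 mm) is free.
- tile_done: Bystander: a finished tile like the other, loose on the ware board, in the middle or at the far end. Origin: centre of its underside.
- small_pot: Bystander: loose small terracotta pot, 62 mm across, 62 mm tall, on the ware board, in the middle or at the far end. Origin: centre of its underside.
- mug: Bystander: blue mug, 76 mm across, 85 mm tall, loose on the bench to the right. Origin: centre of its underside.
- glaze_jar: Bystander: glass jar with white cap, 68 mm across, 90 mm tall, loose on the bench to the right, beyond the rod. Origin: centre of its underside.
- squeegee: Bystander: squeegee with wooden back 150 mm long, 26 mm tall, loose on the bench behind the stand. Origin: under the middle of its back.
- rib: Bystander: flat wooden rib 90 x 45 x 7 mm, loose on the bench behind the stand. Origin: centre of its underside.
Things that resemble listed ones, but are neither listed nor needed, are in the scene too. What is shaped like the tile but black or purple is not meant.

How it is judged:
By the outcome, as a careful person would: the job done as asked, in the order asked, and still so for the second after the job is handed in, with the robot touching nothing.
It also fails if it takes over 72 s, if anything falls off the work surface, if the arm or the gripper's body presses on something with over 40 N, if the wrist force passes 120 N, or if a joint passes its speed limit or range.

ROBOT

A 7-joint arm with a two-finger parallel gripper is mounted at the origin on the work surface. World frame = base frame: x ahead of the robot, y to its left, z up, the work surface at z = 0. Lengths are in m, angles in rad, forces in N, time in s.
With the tool pointing down it reaches from about 0.4 to 0.85 m from the base axis. Payload 10.4 kg.
Tool frame: the origin (TCP) lies midway between the tips of the shut fingers; the grasp point (between the pads) lies 19 mm behind it; z points along the fingers, x is the direction in which the jaws open and shut, and the axes are right-handed (so a half turn about z gives the same grasp; the last joint's range is limited). The gripper opens to 85 mm and grips with 20 to 120 N. Pads are 22 mm wide; open, the fingers measure 114 mm over their backs; the gripper's body (76 mm by 85 mm) begins 54 mm behind the grasp point. The pads swing forward as they close: fully open they stand 13 mm farther back than shut.
Start: joints at [1.278, 0.332, -0.065, 1.46, 0.022, 1.35, -0.088], TCP at [0.167, -0.602, 0.231] pointing down, gripper open.
Joint ranges: [-2.6, 2.6], [-0.5, 2.12], [-1.47, 1.34], [0.16, 2.42], [-1.27, 4.41], [0.06, 2.06], [-2.6, 2.6]. Speed limits (rad/s): [2.22, 2.22, 2.79, 2.79, 3.14, 3.14, 3.14].

INTERFACE

Orientations are given as a unit quaternion [x, y, z, w].
In Python, from workcell import manip, cams gives the robot as it stands.
- The arm moves only by the tool move_arm, never from a script. Its argument "moves" is a list of rows, each a list of 7 numbers: the turn, a rotation vector about the tool's x, y, z in degrees, then the shift along the tool's x, y, z in m, then the finger opening in m, from 0 to 0.0854. A call has 1 to 10 rows; each row is the pose to reach, as a shift and turn from the pose commanded when the call began, along the tool's axes at that moment; what a row does not reach only later rows make up. A row lasts 1/10 s, in which the tool goes at most 50 mm and 8.59 degrees, less where a joint would pass 70% of its speed; a pose out of reach is approached as far as the arm can. A call with a gripper value outside its range is refused whole. The fingers move at their own pace and stop on an object; "grip_force" is the grip in N (left out, the last holds). Time passes only in rows, so rows that repeat a pose let the fingers close. It gives the time, the measured TCP pose, the force and the opening at its end, in the units of the state.
- manip.get_obs(): the state, without advancing time (a new reading comes with each control period).
- cams.camera(name): name is "side" or "top"; returns the picture (400x640x3 uint8, red, green, blue); there is no depth.
- cams.camera_params(name): a dict with "fx", "fy", "cx", "cy" (pixels), "xyz" and "rotation" of the camera in the world. Camera axes: x right, y up, looking along -z (the intrinsics and any distortion apply to the point x, -y, -z); pixel columns grow to the right and rows downward; lengths in m; the calibration is good to about 2 mm. A picture is of the moment at which its call begins. camera_params takes no time and is no camera call.
- manip.hand_in(): hands the job in, once; it reports no verdict.
The state is a dict: "clock": time; "joint_pos": joint angles; "joint_velocities": joint speeds; "tau": joint torques, N m; "position": TCP position; "ee_rot": TCP orientation; "ft_force": force on the tool from outside, world axes, zero at the start; "torque": the same for the moment, N m; "grip_width": opening from 0.0 (shut) to 1.0 (fully open).
Only numpy, scipy, OpenCV 4.12 (cv2) and the standard library are available. Lean on these libraries where they do the work, as an engineer would, in place of code of your own. Each camera call takes 0.05 s, during which the arm holds its last target. There are 200 camera calls.

## Working session

There is one attempt and no reset: what is moved stays moved. The work goes in short steps, Python scripts to look and compute and a tool call to move; the robot and the scene stay as the last step left them, time stands still between calls to the robot, and variables do not carry over. Pictures are saved under pics/ and viewed, about 8 in all and at most 12, crops included, and the job is handed in when it is done.

Besides the shell and the picture viewer there is one more tool, called as name(argument=value, ...), one argument or row to a line, values as JSON. move_arm: Moves the arm, as the interface text tells. Its arguments: {"type":"object","properties":{"moves":{"type":"array","items":{"type":"array","items":{"type":"number"}}},"grip_force":{"type":"number"}},"required":["moves"]}

```bash
mkdir -p pics; ls
python3 - <<'E'
from workcell import manip, cams
import cv2
for n in ("side","top"):
    im=cams.camera(n); cv2.imwrite(f"pics/{n}0.png",im[:,:,::-1])
    print(n,cams.camera_params(n))
print(manip.get_obs())
E
```

```text
pics
side {'fx': 467.88851397031294, 'fy': 467.88851397031294, 'cx': 319.8123581499611, 'cy': 198.55250334664424, 'xyz': array([-0.03572364,  0.7230275 ,  0.86028895]), 'rotation': array([-0.15077276,  0.44197928,  0.8323577 , -0.2985005 ])}
top {'fx': 494.75544272533455, 'fy': 494.75544272533455, 'cx': 317.5666557725064, 'cy': 189.15978262633928, 'xyz': array([ 0.33541439, -0.0633788 ,  1.42412133]), 'rotation': array([-0.07420945,  0.06417946,  0.71140068, -0.69590447])}
{'clock': 0.1, 'joint_pos': array([ 1.27840751,  0.3328158 , -0.06468364,  1.4608744 ,  0.02163386,
        1.34987411, -0.08848255]), 'joint_velocities': array([ 2.52159513e-03, -2.43842802e-03,  5.17070629e-05, -3.37689101e-03,
        7.91469343e-04, -1.95549316e-03,  1.05200724e-03]), 'tau': array([ 1.55065711e-03, -6.26745772e+01,  4.92963928e-02, -3.92432427e+01,
        1.63774478e-02,  6.98276359e-03,  1.12366022e-04]), 'position': array([ 0.16646785, -0.60207635,  0.23058286]), 'ee_rot': array([ 7.95787451e-01, -6.05575698e-01, -5.34961815e-04, -3.47184317e-04]), 'ft_force': array([-0.54046205, -0.88760804,  0.16076789]), 'torque': array([ 0.00708568,  0.03447911, -0.00192426]), 'grip_width': 0.9981422507078244}
```

View pics/top0.png

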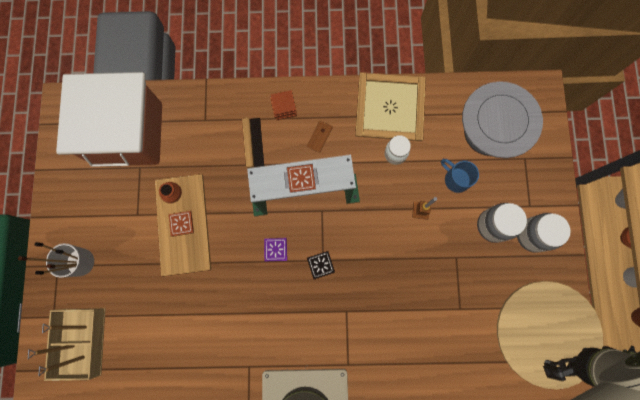

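View pics/side0.png

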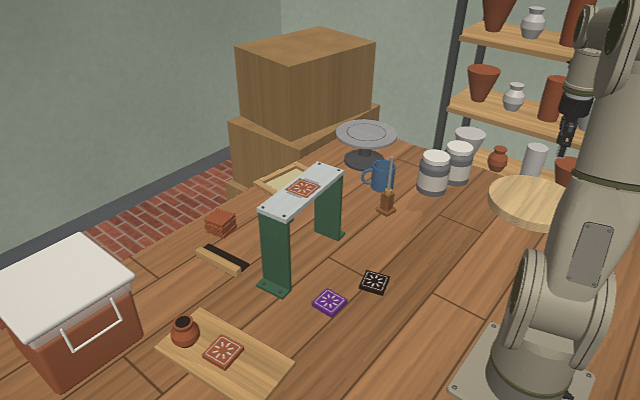

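The meant tile is the terracotta one in the stand (top 301,178). The one at (180,223) is tile_done on the board, the pot is at (168,190), and the purple (275,250) and black (320,265) tiles are decoys. The rod is at (424,208). Enlarging to confirm and measure.

```bash
cat > h.py <<'E'
import numpy as np, cv2
from scipy.spatial.transform import Rotation as R
from workcell import manip, cams
P={n:cams.camera_params(n) for n in("side","top")}
def ray(n,u,v):
    p=P[n]; d=np.array([(u-p["cx"])/p["fx"],-(v-p["cy"])/p["fy"],-1.])
    return np.array(p["xyz"]),R.from_quat(p["rotation"]).apply(d)
def onz(n,u,v,z):
    o,d=ray(n,u,v); return o+d*(z-o[2])/d[2]
def pix(n,X):
    p=P[n]; c=R.from_quat(p["rotation"]).inv().apply(np.array(X)-p["xyz"])
    return np.array([p["cx"]-p["fx"]*c[0]/c[2],p["cy"]+p["fy"]*c[1]/c[2]])
def tri(a,b):
    A=np.zeros((3,3));y=np.zeros(3)
    for n,u,v in((("top",)+tuple(a)),(("side",)+tuple(b))):
        o,d=ray(n,u,v);d/=np.linalg.norm(d);M=np.eye(3)-np.outer(d,d);A+=M;y+=M@o
    return np.linalg.solve(A,y)
def crop(im,x0,y0,x1,y1,s):
    c=cv2.resize(im[y0:y1,x0:x1],None,fx=s,fy=s,interpolation=cv2.INTER_CUBIC).copy()
    for x in range(-(-x0//10)*10,x1,10):
        cv2.line(c,((x-x0)*s,0),((x-x0)*s,6),(255,255,0),1); 
        if x%20==0: cv2.putText(c,str(x),((x-x0)*s,16),0,.35,(255,255,0))
    for y in range(-(-y0//10)*10,y1,10):
        cv2.line(c,(0,(y-y0)*s),(6,(y-y0)*s),(0,255,255),1); cv2.putText(c,str(y),(8,(y-y0)*s+4),0,.35,(0,255,255))
    return c
def obs():
    o=manip.get_obs(); return o
E
python3 - <<'E'
from h import *
im=cv2.imread("pics/top0.png"); sd=cv2.imread("pics/side0.png")
o=np.zeros((600,800,3),np.uint8)
def put(c,x,y): o[y:y+c.shape[0],x:x+c.shape[1]]=c
put(crop(im,240,145,365,220,4),0,0)
put(crop(im,405,185,445,225,7),510,0)
put(crop(im,150,168,215,280,2),0,310)
put(crop(sd,370,150,402,220,4),140,310)
put(crop(sd,250,155,350,225,5),290,310-60+0+60-0) if 0 else put(crop(sd,250,155,350,227,4),280,310)
cv2.imwrite("pics/c1.png",o)
E
```

```text
(no output)
```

View pics/c1.png

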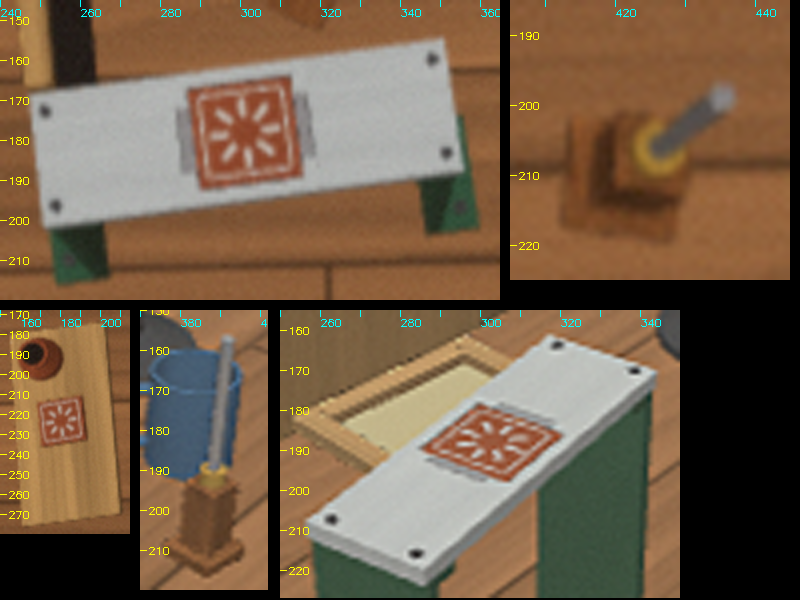

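Tile and stand are confirmed: tile corners in top (286.8,166.8), (312.8,163.8), (315.8,189.5), (290.3,192.5). Rod tip is at top (435.4,198.9) / side (392,157.5). Computing poses.

Run:
```python
from h import *
np.set_printoptions(precision=4,suppress=True)
def ang(a,b): d=b-a; return np.degrees(np.arctan2(d[1],d[0]))
c=[onz("top",u,v,.232) for u,v in((248.25,168),(350.75,154.5),(355.75,187.5),(251.25,202))]
print("plate",np.mean(c,0),[np.linalg.norm(c[i]-c[(i+1)%4]) for i in range(4)],ang(c[1],c[0]),ang(c[2],c[3]),ang(c[3],c[0]))
t=[onz("top",u,v,.232) for u,v in((286.75,166.75),(312.75,163.75),(315.75,189.5),(290.25,192.5))]
print("tile",np.mean(t,0),[np.linalg.norm(t[i]-t[(i+1)%4]) for i in range(4)],ang(t[1],t[0]),ang(t[2],t[3]))
# side plate corners: crop (280,310) scale4 origin (250,155)
s=[onz("side",250+(x-280)/4,155+(y-310)/4,.232) for x,y in((308,517),(426,574),(657,374),(552,336))]
print("plate side",np.mean(s,0),[np.linalg.norm(s[i]-s[(i+1)%4]) for i in range(4)],ang(s[2],s[1]),ang(s[3],s[0]))
print("tip top",onz("top",435.4,198.9,.195),"tri",tri((435.4,198.9),(392,157.5)),"side",onz("side",392,157.5,.195))
f=[onz("top",u,v,.012) for u,v in((413.3,201.4),(412.1,217.6),(428.1,219.6))]
print("foot",(f[0]+f[2])/2,np.linalg.norm(f[1]-f[0]),np.linalg.norm(f[2]-f[1]),ang(f[1],f[0]),ang(f[2],f[1]))
f=[onz("side",u,v,z) for u,v,z in((387,216.7,0),(376.2,209.5,.0),(395.7,209.5,0))]
print("foot s",(f[1]+f[2])/2,np.linalg.norm(f[1]-f[0]),np.linalg.norm(f[2]-f[0]),ang(f[0],f[1]),ang(f[0],f[2]))
b=[onz("top",u,v,.016) for u,v in((162.5,274.5),(210,270),(202.5,174))]
print("board",b,np.linalg.norm(b[1]-b[0]),np.linalg.norm(b[1]-b[2]),ang(b[1],b[0]),ang(b[1],b[2]),(b[0]+b[2])/2)
td=onz("top",180.5,222.5,.028);print("done",td)
print(R.from_quat(obs()["ee_rot"]).as_matrix())
```

```text
plate [ 0.6017 -0.0098  0.232 ] [np.float64(0.25697198262470905), np.float64(0.08455988976804661), np.float64(0.25867105632886983), np.float64(0.08622501683331148)] 96.32878150752389 96.69452326525105 5.294455603638383
tile [ 0.6012 -0.0094  0.232 ] [np.float64(0.06495157556844017), np.float64(0.0656156955369004), np.float64(0.06305394821661858), np.float64(0.06576569817695066)] 95.37492826720332 95.4859167889026
plate side [ 0.5974 -0.0061  0.232 ] [np.float64(0.0891921346592636), np.float64(0.258373697839067), np.float64(0.0838873608150567), np.float64(0.25544296455356647)] 96.83700686525961 95.68805810021209
tip top [ 0.5477 -0.344   0.195 ] tri [ 0.5484 -0.345   0.1909] side [ 0.5447 -0.3384  0.195 ]
foot [ 0.5466 -0.3413  0.012 ] 0.047414211550534 0.045861110515458346 -7.468465748268133 81.46579621851231
foot s [ 0.5512 -0.3495  0.    ] 0.04798190331044119 0.050390159700570154 -12.678849621936939 -90.59810987893356
board [array([0.3803, 0.3961, 0.016 ]), array([0.39  , 0.2619, 0.016 ]), array([0.6685, 0.2901, 0.016 ])] 0.13448783696139638 0.27993592713008975 94.14475862662937 5.777778405216429 [0.5244 0.3431 0.016 ]
done [0.5252 0.3465 0.028 ]
[[ 0.2666 -0.9638 -0.0004]
 [-0.9638 -0.2666  0.0012]
 [-0.0013  0.0001 -1.    ]]
```

```bash
cat >> h.py <<'E'
np.set_printoptions(precision=4,suppress=True)
ROD=np.array([.547,-.342,0]); RY=-8.5
ST=np.array([.6005,-.009,0]); SY=6.
def Rt(yaw,tilt):
    a,t=np.radians([yaw,tilt]); f=np.array([np.cos(a),np.sin(a),0])
    z=np.sin(t)*f-np.cos(t)*np.array([0,0,1]); x=np.array([np.sin(a),-np.cos(a),0])
    return np.column_stack([x,np.cross(z,x),z])
def fwd(yaw): a=np.radians(yaw); return np.array([np.cos(a),np.sin(a),0])
def lat(yaw): a=np.radians(yaw); return np.array([-np.sin(a),np.cos(a),0])
def go(grasp,Rm,p0=None,R0=None):
    "row from (commanded) pose to grasp-point pose"
    o=obs()
    if p0 is None: p0=o["position"]
    if R0 is None: R0=R.from_quat(o["ee_rot"]).as_matrix()
    tcp=np.array(grasp)+.019*Rm[:,2]
    print("turn",np.round(R.from_matrix(R0.T@Rm).as_rotvec(degrees=True),2),"shift",np.round(R0.T@(tcp-p0),4),"tcp",tcp)
def st():
    o=obs(); Rm=R.from_quat(o["ee_rot"]).as_matrix()
    print("t",o["clock"],"grasp",o["position"]-.019*Rm[:,2],"tilt",np.degrees(np.arccos(-Rm[2,2])),"f",o["ft_force"],"w",o["grip_width"],"q",o["joint_pos"])
E
python3 - <<'E'
from h import *
go(ROD-.13*fwd(RY)+[0,0,.2],Rt(RY,42))
E
```

```text
turn [41.4   8.85 22.85] shift [-0.1968 -0.3289  0.0449] tcp [ 0.431  -0.3247  0.1859]
```

move_arm(
  moves=[
    [0,0,0,-0.06,-0.12,0,0.085],
    [20,4.4,11.4,-0.12,-0.22,0,0.085],
    [41.4,8.85,22.85,-0.197,-0.329,0.045,0.085],
    [41.4,8.85,22.85,-0.197,-0.329,0.045,0.085],
    [41.4,8.85,22.85,-0.197,-0.329,0.045,0.085],
    [41.4,8.85,22.85,-0.197,-0.329,0.045,0.085],
    [41.4,8.85,22.85,-0.197,-0.329,0.045,0.085],
    [41.4,8.85,22.85,-0.197,-0.329,0.045,0.085],
    [41.4,8.85,22.85,-0.197,-0.329,0.045,0.085],
    [41.4,8.85,22.85,-0.197,-0.329,0.045,0.085],
  ],
)

```text
clock: 1.1
position: [0.4314, -0.3244, 0.1863]
ee_rot: [-0.61, 0.707, -0.272, 0.234]
ft_force: [-0.6, -0.7, -0.0]
grip_width: 0.996
```

Run:
```python
from h import *
st(); go(ROD-.13*fwd(RY)+[0,0,.04],Rt(RY,42)); go(ROD+[0,0,.04],Rt(RY,42))
```

```text
t 1.1 grasp [ 0.4188 -0.3225  0.2004] tilt 42.02487513722696 f [-0.5791 -0.6662 -0.0317] w 0.9964558081146009 q [ 1.1594 -0.1262 -0.3097  2.2573 -0.9375  0.609  -0.1898]
turn [-0.02 -0.01  0.13] shift [0.0001 0.1076 0.119 ] tcp [ 0.431  -0.3247  0.0259]
turn [-0.02 -0.01  0.13] shift [0.0003 0.0111 0.206 ] tcp [ 0.5596 -0.3439  0.0259]
```

move_arm(
  moves=[
    [0,0,0,0,0.03,0.045,0.085],
    [0,0,0,0,0.06,0.085,0.085],
    [0,0,0,0,0.09,0.12,0.085],
    [0,0,0,0,0.0855,0.14,0.085],
    [0,0,0,0,0.0855,0.14,0.085],
    [0,0,0,0,0.0855,0.14,0.085],
    [0,0,0,0,0.0855,0.14,0.085],
  ],
)

```text
clock: 1.8
position: [0.4605, -0.3315, 0.0248]
ee_rot: [-0.607, 0.708, -0.272, 0.235]
ft_force: [-0.1, -0.8, 0.7]
grip_width: 0.993
```

Run:
```python
from h import *
im=cams.camera("top"); sd=cams.camera("side")
o=np.zeros((600,800,3),np.uint8)
a=crop(im[:,:,::-1],380,180,480,280,5); b=crop(sd[:,:,::-1],340,140,440,260,4)
o[:500,:500]=a[:500,:500]; o[:480,400+0:800][:, :0]
o[:480,500:800]=b[:,60:360]
cv2.imwrite("pics/p2.png",o)
st(); go(ROD+[0,0,.04],Rt(RY,42))
```

```text
t 1.9 grasp [ 0.4478 -0.329   0.0391] tilt 42.041088728191404 f [-0.8354 -0.4025 -0.8173] w 0.9924420380622496 q [ 1.7273  0.4414 -0.9935  2.2806 -1.2581  0.1076  0.3958]
turn [-0.04 -0.12 -0.08] shift [-0.0021 -0.0749  0.0663] tcp [ 0.5596 -0.3439  0.0259]
```

View pics/p2.png

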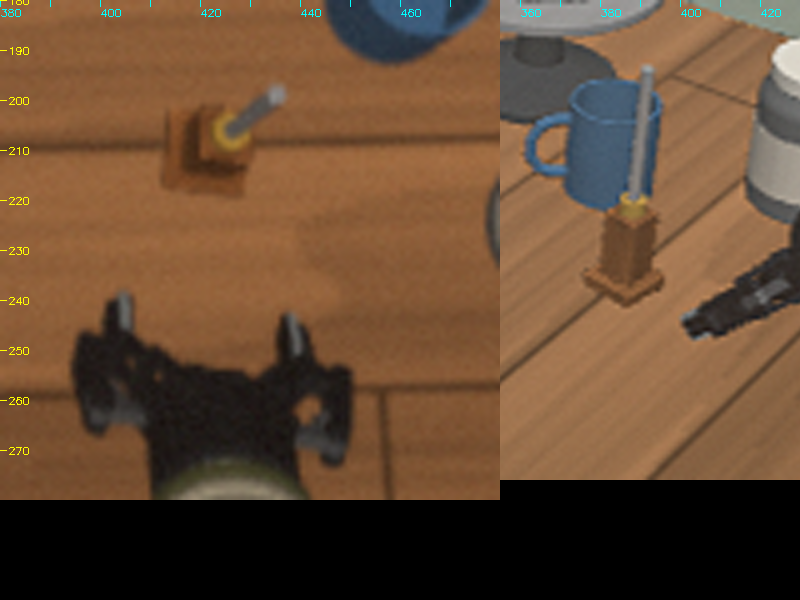

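The open fingers, tips at (405,240) and (438,244), straddle the rod line at (424,210). The rod still stands. Moving forward, then closing.

move_arm(
  moves=[
    [0,0,0,-0.001,-0.02,0.018,0.085],
    [0,0,0,-0.002,-0.04,0.036,0.085],
    [0,0,0,-0.002,-0.06,0.054,0.085],
    [0,0,0,-0.002,-0.075,0.067,0.085],
    [0,0,0,-0.002,-0.075,0.067,0.085],
    [0,0,0,-0.002,-0.075,0.067,0.085],
  ],
)

```text
clock: 2.5
position: [0.561, -0.3422, 0.0261]
ee_rot: [-0.61, 0.706, -0.273, 0.233]
ft_force: [-0.4, 1.0, -0.0]
grip_width: 0.996
```

Run:
```python
from h import *
st(); go(ROD+[0,0,.04],Rt(RY,42))
```

```text
t 2.5 grasp [ 0.5484 -0.3403  0.0402] tilt 42.03660758348095 f [-0.4448  0.955  -0.0332] w 0.9961937078658117 q [ 1.2859  0.4753 -0.707   2.1061 -1.2432  0.0821  0.2371]
turn [-0.04 -0.09  0.2 ] shift [ 0.0018  0.001  -0.0006] tcp [ 0.5596 -0.3439  0.0259]
```

move_arm(
  moves=[
    [0,0,0,0,0,0,0.04],
    [0,0,0,0,0,0,0.034],
    [0,0,0,0,0,0,0.03],
    [0,0,0,0,0,0,0.026],
    [0,0,0,0,0,0,0.02],
    [0,0,0,0,0,0,0.02],
    [0,0,0,0,0,0,0.02],
    [0,0,0,0,0,0,0.02],
  ],
  grip_force=25,
)

```text
clock: 3.3
position: [0.5608, -0.3425, 0.0255]
ee_rot: [-0.609, 0.707, -0.272, 0.234]
ft_force: [-1.3, -1.1, 0.4]
grip_width: 0.345
```

move_arm(
  moves=[
    [0,0,0,0,0,0,0.02],
    [0,0,0,0,0,0,0.02],
    [0,0,0,0,0,0,0.02],
  ],
  grip_force=80,
)

```text
clock: 3.6
position: [0.5609, -0.3425, 0.0256]
ee_rot: [-0.609, 0.707, -0.272, 0.234]
ft_force: [-0.5, -1.4, 2.1]
grip_width: 0.342
```

Run:
```python
from h import *
st()
# enter-pose: rod centre 0.10 before hole line, plan
go(ST-.11*fwd(SY)+[0,0,.046],Rt(SY,42)); go(ST+[0,0,.048],Rt(SY,42))
```

```text
t 3.6 grasp [ 0.5483 -0.3406  0.0397] tilt 42.04865648481456 f [-0.4819 -1.3758  2.0982] w 0.34154140260984006 q [ 1.289   0.4777 -0.7096  2.1057 -1.2433  0.0813  0.2368]
turn [ -0.04  -9.77 -10.73] shift [-0.3113  0.0731 -0.0748] tcp [ 0.5037 -0.0192  0.0319]
turn [ -0.04  -9.77 -10.73] shift [-0.3388 -0.0074 -0.005 ] tcp [ 0.6131 -0.0077  0.0339]
```

Run:
```python
from h import *
for p in((320,265),(275,250),(266,250),(285,240),(265,238)): print(onz("top",*p,.012))
# way: lift 25mm & to -0.11 standoff; foot z 25
go(ST-.10*fwd(SY)+[0,0,.040+.030],Rt(SY,42)); go(np.array([.52,-.25,.07]),Rt(RY+5,42))
```

```text
[ 0.3976 -0.0486  0.012 ]
[0.4425 0.0785 0.012 ]
[0.4431 0.1042 0.012 ]
[0.4703 0.0498 0.012 ]
[0.4773 0.107  0.012 ]
turn [ -0.04  -9.77 -10.73] shift [-0.3138  0.0498 -0.0862] tcp [ 0.5137 -0.0181  0.0559]
turn [-0.05 -3.41 -3.67] shift [-0.0865  0.0105 -0.0503] tcp [ 0.5327 -0.2508  0.0559]
```

move_arm(
  moves=[
    [0,0,0,0,-0.007,-0.008,0.02],
    [0,0,0,0,-0.014,-0.015,0.02],
    [0,0,0,0,-0.02,-0.022,0.02],
    [0,-1,-1,-0.03,-0.01,-0.031,0.02],
    [0,-2,-2.2,-0.06,0,-0.04,0.02],
    [-0.05,-3.4,-3.7,-0.09,0.01,-0.05,0.02],
    [-0.05,-4.4,-4.8,-0.12,0.016,-0.055,0.02],
    [-0.05,-5.4,-6,-0.155,0.022,-0.06,0.02],
    [-0.05,-6.4,-7,-0.19,0.028,-0.065,0.02],
    [-0.05,-7.4,-8.1,-0.225,0.034,-0.071,0.02],
  ],
)

```text
clock: 4.6
position: [0.5202, -0.1106, 0.0655]
ee_rot: [0.677, -0.646, 0.24, -0.257]
ft_force: [0.3, 1.0, -1.3]
grip_width: 0.338
```

Run:
```python
from h import *
st()
go(ST-.10*fwd(SY)+[0,0,.040+.030],Rt(SY,42))
```

```text
t 4.6 grasp [ 0.5077 -0.1113  0.0799] tilt 41.120669236287505 f [ 0.3415  0.9652 -1.3209] w 0.3383986368266682 q [ 1.5524  0.1954 -1.2945  2.3923 -1.2669  0.0659  0.0499]
turn [ 0.87 -1.8  -2.62] shift [-0.0926  0.0082  0.0065] tcp [ 0.5137 -0.0181  0.0559]
```

move_arm(
  moves=[
    [0.3,-0.6,-0.9,-0.03,-0.002,0.005,0.02],
    [0.6,-1.2,-1.8,-0.06,-0.003,0.01,0.02],
    [0.87,-1.8,-2.6,-0.09,-0.003,0.016,0.02],
    [0.87,-1.8,-2.6,-0.094,-0.003,0.016,0.02],
    [0.87,-1.8,-2.6,-0.094,-0.003,0.016,0.02],
  ],
)

```text
clock: 5.1
position: [0.5258, -0.0202, 0.0759]
ee_rot: [0.698, -0.626, 0.23, -0.26]
ft_force: [-1.0, -0.3, -1.0]
grip_width: 0.339
```

Run:
```python
from h import *
st()
Rm=R.from_quat(obs()["ee_rot"]).as_matrix(); print(Rm)
go(ST-.085*fwd(SY)+[0,0,.040+.030],Rt(SY,42))
im=cams.camera("top"); sd=cams.camera("side")
o=np.zeros((600,800,3),np.uint8)
a=crop(im[:,:,::-1],240,140,360,240,4); b=crop(sd[:,:,::-1],250,140,410,300,4)
o[:400,:480]=a; o[:600,480:]=b[:600,160:480]
cv2.imwrite("pics/p3.png",o)
```

```text
t 5.1 grasp [ 0.5135 -0.0216  0.0903] tilt 40.59960661574146 f [-1.027  -0.3121 -1.0332] w 0.33867199428023637 q [ 1.4272  0.0551 -1.382   2.4122 -1.2669  0.0658 -0.1532]
[[ 0.1103 -0.7549  0.6465]
 [-0.9939 -0.0812  0.0747]
 [-0.0039 -0.6508 -0.7593]]
turn [1.4  0.38 0.1 ] shift [-0.0033  0.0106  0.0173] tcp [ 0.5286 -0.0166  0.0559]
```

View pics/p3.png

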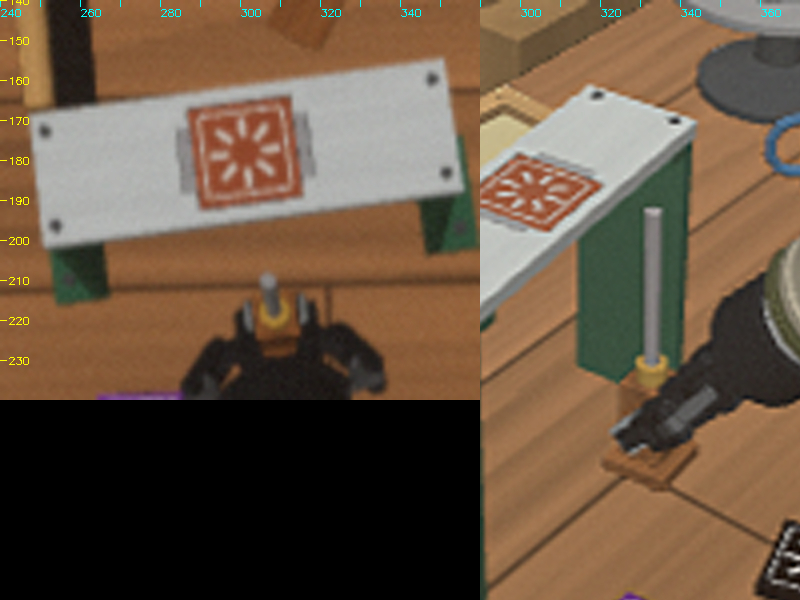

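The rod is held upright, tip at top (304,209), but the wrist is at its limits (j4, j5, j6) and the tool stays 20 mm too high. I'll fit the arm's kinematics from the logged poses to find a feasible configuration.

```bash
cat > kin.py <<'E'
from h import *
from itertools import product
from scipy.optimize import least_squares
RZ=lambda a:R.from_euler('z',a).as_matrix(); RY_=lambda a:R.from_euler('y',a).as_matrix()
def parts(q,s):
    M=np.eye(3); fr=[M]
    for i in range(7):
        M=M@(RZ(s[i]*q[i]) if i%2==0 else RY_(s[i]*q[i])); fr.append(M)
    return fr
LO=np.array([-2.6,-.5,-1.47,.16,-1.27,.06,-2.6]);HI=np.array([2.6,2.12,1.34,2.42,4.41,2.06,2.6])
E
python3 - <<'E'
from kin import *
# logged q, grasp, yaw/tilt-based orientation (quaternions as printed)
D=[([1.27840751,.3328158,-.06468364,1.4608744,.02163386,1.34987411,-.08848255],[.16646785,-.60207635,.23058286],[.795787,-.605576,-.000535,-.000347]),
([1.1594,-.1262,-.3097,2.2573,-.9375,.609,-.1898],[.4314,-.3244,.1863],[-.61,.707,-.272,.234]),
([1.7273,.4414,-.9935,2.2806,-1.2581,.1076,.3958],[.4605,-.3315,.0248],[-.607,.708,-.272,.235]),
([1.2859,.4753,-.707,2.1061,-1.2432,.0821,.2371],[.561,-.3422,.0261],[-.61,.706,-.273,.233]),
([1.5524,.1954,-1.2945,2.3923,-1.2669,.0659,.0499],[.5202,-.1106,.0655],[.677,-.646,.24,-.257]),
([1.4272,.0551,-1.382,2.4122,-1.2669,.0658,-.1532],[.5258,-.0202,.0759],[.698,-.626,.23,-.26])]
best=[]
for s in product((1,-1),repeat=7):
    R0=[parts(q,s)[7].T@R.from_quat(o).as_matrix() for q,p,o in D]
    m=R.from_matrix(R0).mean(); e=max((R.from_matrix(R0)*m.inv()).magnitude()) if 0 else max((m.inv()*R.from_matrix(R0)).magnitude())
    best.append((e,s,m.as_matrix()))
best.sort(key=lambda b:b[0])
for b in best[:4]:
    e,s,m=b
    A=[];y=[]
    for q,p,o in D:
        f=parts(q,s)
        # offsets: base z; x,z after q2; x,z after q4; x,z after q6  ; tool
        A.append(np.column_stack([[0,0,1.],f[2][:,0],f[2][:,2],f[4][:,0],f[4][:,2],f[6][:,0],f[6][:,2]])); y.append(p)
    x,res,rk,_=np.linalg.lstsq(np.vstack(A),np.hstack(y),rcond=None)
    r=np.vstack(A)@x-np.hstack(y)
    print(np.degrees(e),s,"par",x,"max res mm",abs(r).max()*1e3,rk); print(m)
E
```

```text
0.1685572254603406 (-1, 1, -1, 1, -1, 1, -1) par [ 0.213   0.0137  0.4217 -0.0251  0.469  -0.0102  0.2929] max res mm 42.29941832265108 7
[[-1.      0.0008  0.0002]
 [-0.0008 -1.      0.0008]
 [ 0.0002  0.0008  1.    ]]
30.237936725937175 (1, 1, 1, 1, 1, 1, 1) par [ 0.6398  0.2535 -0.7685 -0.5133 -0.1341  0.5005  0.2731] max res mm 362.0422256240301 7
[[ 0.9979  0.0159  0.063 ]
 [-0.0158  0.9999 -0.0014]
 [-0.063   0.0004  0.998 ]]
32.097791511195574 (-1, -1, -1, 1, -1, 1, 1) par [0.0719 0.2625 0.4095 0.0161 0.3811 0.2302 0.2851] max res mm 267.3639798632726 7
[[-0.9333  0.1323  0.334 ]
 [-0.1662 -0.9832 -0.0751]
 [ 0.3184 -0.1256  0.9396]]
33.99004000351403 (1, -1, -1, -1, -1, -1, 1) par [-0.1075 -0.0909  0.743   0.0092  0.4285 -0.255   0.2834] max res mm 298.36687664606035 7
[[ 0.9263  0.3439 -0.1541]
 [-0.3472  0.9378  0.0056]
 [ 0.1464  0.0483  0.988 ]]
```

```bash
cat >> kin.py <<'E'
D=[([1.27840751,.3328158,-.06468364,1.4608744,.02163386,1.34987411,-.08848255],[.16646785,-.60207635,.23058286]),
([1.1594,-.1262,-.3097,2.2573,-.9375,.609,-.1898],[.4314,-.3244,.1863]),
([1.7273,.4414,-.9935,2.2806,-1.2581,.1076,.3958],[.4605,-.3315,.0248]),
([1.2859,.4753,-.707,2.1061,-1.2432,.0821,.2371],[.561,-.3422,.0261]),
([1.5524,.1954,-1.2945,2.3923,-1.2669,.0659,.0499],[.5202,-.1106,.0655]),
([1.4272,.0551,-1.382,2.4122,-1.2669,.0658,-.1532],[.5258,-.0202,.0759])]
S=(-1,1,-1,1,-1,1,-1)
def cols(q):
    f=parts(q,S)
    return np.column_stack([[0,0,1.],f[1][:,0],f[1][:,1],f[2][:,1],f[2][:,2],f[3][:,0],f[4][:,0],f[4][:,1],f[4][:,2],f[5][:,0],f[6][:,0],f[6][:,1],f[6][:,2]])
E
python3 - <<'E'
from kin import *
A=np.vstack([cols(q) for q,p in D]);y=np.hstack([p for q,p in D])
names="h x1 y1 y2 L1 x3 x4 y4 L2 x5 x6 y6 L3".split()
for lam in(1e-4,1e-3,3e-3):
    x=np.linalg.solve(A.T@A+lam**2*np.eye(13)*10,A.T@y); print(dict(zip(names,np.round(x,4))),abs(A@x-y).max()*1e3)
for sub in (["h","L1","L2","L3","x1","x3","x4","x5","x6"],["h","L1","L2","L3","y2","y4","y6","y1"],["h","L1","L2","L3","x1","x3","x5"],["h","L1","L2","L3","x6"],["h","L1","L2","L3","x3","x4","x6"],["h","L1","L2","L3","x3","x4","x5","x6"]):
    i=[names.index(n) for n in sub]; x,*_=np.linalg.lstsq(A[:,i],y,rcond=None); print(dict(zip(sub,np.round(x,4))),"res",abs(A[:,i]@x-y).max()*1e3)
E
```

```text
{'h': np.float64(0.2563), 'x1': np.float64(0.0005), 'y1': np.float64(-0.0107), 'y2': np.float64(-0.0107), 'L1': np.float64(0.4477), 'x3': np.float64(0.0008), 'x4': np.float64(-0.0017), 'y4': np.float64(-0.0231), 'L2': np.float64(0.4888), 'x5': np.float64(0.0005), 'x6': np.float64(0.0001), 'y6': np.float64(-0.001), 'L3': np.float64(0.3415)} 0.15300775506710274
{'h': np.float64(0.2561), 'x1': np.float64(0.0006), 'y1': np.float64(-0.0107), 'y2': np.float64(-0.0107), 'L1': np.float64(0.4476), 'x3': np.float64(0.0009), 'x4': np.float64(-0.0019), 'y4': np.float64(-0.023), 'L2': np.float64(0.4886), 'x5': np.float64(0.0005), 'x6': np.float64(0.0001), 'y6': np.float64(-0.0011), 'L3': np.float64(0.3414)} 0.15932671732449277
{'h': np.float64(0.2545), 'x1': np.float64(0.0011), 'y1': np.float64(-0.0105), 'y2': np.float64(-0.0105), 'L1': np.float64(0.4464), 'x3': np.float64(0.0022), 'x4': np.float64(-0.0035), 'y4': np.float64(-0.0222), 'L2': np.float64(0.4868), 'x5': np.float64(0.0009), 'x6': np.float64(0.0), 'y6': np.float64(-0.0022), 'L3': np.float64(0.34)} 0.24004520513395966
{'h': np.float64(0
[... 568 characters left out ...]
0.2956), 'x1': np.float64(0.0116), 'x3': np.float64(0.0224), 'x5': np.float64(-0.014)} res 43.46494772808918
{'h': np.float64(0.231), 'L1': np.float64(0.4399), 'L2': np.float64(0.4735), 'L3': np.float64(0.3147), 'x6': np.float64(-0.0271)} res 46.30738711129456
{'h': np.float64(0.2102), 'L1': np.float64(0.4248), 'L2': np.float64(0.4657), 'L3': np.float64(0.2943), 'x3': np.float64(0.0072), 'x4': np.float64(-0.0212), 'x6': np.float64(-0.0213)} res 43.773782212795375
{'h': np.float64(0.2145), 'L1': np.float64(0.4282), 'L2': np.float64(0.4656), 'L3': np.float64(0.2981), 'x3': np.float64(0.0103), 'x4': np.float64(-0.0135), 'x5': np.float64(-0.0051), 'x6': np.float64(-0.0176)} res 43.80141487376793
```

```bash
cat >> kin.py <<'E'
PAR=np.array([.2578,0,0,-.0216,.4488,0,0,-.0236,.4900,0,0,0,.3430])
PAR=None
_A=np.vstack([cols(q)[:,[0,3,4,7,8,12]] for q,p in D]);_x=np.linalg.lstsq(_A,np.hstack([p for q,p in D]),rcond=None)[0]
R7=np.diag([-1,-1,1.])
def fk(q):
    return cols(q)[:,[0,3,4,7,8,12]]@_x, parts(q,S)[7]@R7
def ik(p,Rm,q0,w=1e-3):
    q0=np.clip(q0,LO+.01,HI-.01); mid=(LO+HI)/2
    def f(q):
        a,b=fk(q); return np.r_[(a-p)*10,R.from_matrix(Rm.T@b).as_rotvec()*3,w*(q-mid)/(HI-LO)*4]
    s=least_squares(f,q0,bounds=(LO,HI)); a,b=fk(s.x)
    return s.x,np.linalg.norm(a-p),R.from_matrix(Rm.T@b).magnitude()
def margin(q): return np.min(np.minimum(q-LO,HI-q))
E
python3 - <<'E'
from kin import *
rng=np.random.default_rng(0)
print(_x)
def best(p,Rm,n=14):
    B=[]
    for k in range(n):
        q,e,a=ik(p,Rm,rng.uniform(LO,HI))
        if e<2e-3 and a<.02: B.append((margin(q),q))
    return max(B,key=lambda b:b[0]) if B else None
for flip in(0,1):
  for yaw in(6,-10,-25,25):
    for d,z in((-.085,.06),(0,.06)):
      Rm=Rt(yaw,42)@(RZ(np.pi) if flip else np.eye(3))
      b=best(ST+d*fwd(6)+[0,0,z]+.019*Rm[:,2],Rm); print(flip,yaw,d,z,b)
E
```

```text
Traceback (most recent call last):
NameError: name '_x' is not defined
```

```bash
sed -i 's/_A\b/AA/g; s/_x\b/XX/g' kin.py
cat > t.py <<'E'
from kin import *
rng=np.random.default_rng(0)
def best(p,Rm,n=14):
    B=[]
    for k in range(n):
        q,e,a=ik(p,Rm,rng.uniform(LO,HI))
        if e<2e-3 and a<.02: B.append((round(margin(q),3),q))
    return max(B,key=lambda b:b[0]) if B else None
if __name__=="__main__":
  print(XX)
  for flip in(0,1):
   for yaw in(6,-10,-25,25):
    for d,z in((-.085,.06),(0,.06)):
      Rm=Rt(yaw,42)@(RZ(np.pi) if flip else np.eye(3))
      b=best(ST+d*fwd(6)+[0,0,z]+.019*Rm[:,2],Rm); print(flip,yaw,d,z,b)
E
timeout 300 python3 t.py
```

```text
[ 0.2579 -0.0219  0.4486 -0.0236  0.4901  0.3428]
0 6 -0.085 0.06 None
0 6 0 0.06 (np.float64(0.044), array([ 0.0371,  0.2145, -0.0765,  2.2946,  3.4636,  0.1038,  1.3112]))
0 -10 -0.085 0.06 None
0 -10 0 0.06 (np.float64(0.0), array([-0.1618,  0.2162, -0.0309,  2.2925,  1.8306,  0.256 ,  2.6   ]))
0 -25 -0.085 0.06 (np.float64(0.002), array([-0.0491,  0.1202, -0.3205,  2.4182,  1.5047,  0.5358,  2.585 ]))
0 -25 0 0.06 (np.float64(0.012), array([-1.3522,  0.5951,  1.1931,  2.279 , -0.51  ,  0.0719, -1.8954]))
0 25 -0.085 0.06 (np.float64(0.028), array([ 1.5049,  0.5091, -1.3674,  2.3595,  0.2471,  0.0884, -1.0561]))
0 25 0 0.06 (np.float64(0.029), array([ 1.119 ,  0.5087, -1.0734,  2.1819,  0.0765,  0.089 , -0.9627]))
1 6 -0.085 0.06 None
1 6 0 0.06 (np.float64(0.119), array([ 0.813 ,  0.3444, -0.8914,  2.2587,  2.0412,  0.1794, -0.2565]))
1 -10 -0.085 0.06 None
1 -10 0 0.06 (np.float64(0.15), array([ 0.2863,  0.2551, -0.4987,  2.2701,  1.7811,  0.3462, -0.4239]))
1 -25 -0.085 0.06 (np.float64(0.003), array([-0.0322,  0.1214, -0.3374,  2.4174,  1.5057,  0.5377, -0.5562]))
1 -25 0 0.06 (np.float64(0.205), array([ 0.1058,  0.2921, -0.443 ,  2.2151,  1.5085,  0.581 , -0.4567]))
1 25 -0.085 0.06 (np.float64(0.0), array([ 1.5731,  0.6734, -1.47  ,  2.3583,  1.1023,  0.2022,  1.3104]))
1 25 0 0.06 (np.float64(0.0), array([ 1.3765,  0.973 , -1.47  ,  2.1749,  1.4481,  0.4774,  1.0854]))
```

```bash
cat > t2.py <<'E'
from t import *
import sys
from multiprocessing import Pool
def job(a):
    flip,yaw,tilt,d,l,z=a
    Rm=Rt(yaw,tilt)@(RZ(np.pi) if flip else np.eye(3))
    b=best(ST+d*fwd(6)+l*lat(6)+[0,0,z]+.019*Rm[:,2],Rm,10)
    return a,b
if __name__=="__main__":
    J=[(f,y,t,d,l,z) for f,y in((0,25),(0,40),(1,-15),(1,-25),(1,-40)) for t in(38,42) for d,l,z in((-.085,-.12,.08),(-.08,0,.05),(-.08,-.04,.05),(0.01,0,.06))]
    with Pool(8) as P:
        for a,b in P.imap(job,J): print(a,None if b is None else (b[0],np.round(b[1],2)))
E
timeout 500 python3 t2.py; nproc
```

```text
(0, 25, 38, -0.085, -0.12, 0.08) (np.float64(0.208), array([ 0.7 ,  0.2 , -0.25,  2.21, -1.04,  0.53,  0.19]))
(0, 25, 38, -0.08, 0, 0.05) (np.float64(0.073), array([ 1.35,  0.42, -1.24,  2.32, -0.04,  0.13, -0.85]))
(0, 25, 38, -0.08, -0.04, 0.05) (np.float64(0.132), array([ 1.36,  0.42, -1.15,  2.28, -0.36,  0.19, -0.46]))
(0, 25, 38, 0.01, 0, 0.06) (np.float64(0.142), array([ 0.74,  0.36, -0.68,  2.14, -0.69,  0.2 , -0.34]))
(0, 25, 42, -0.085, -0.12, 0.08) (np.float64(0.201), array([ 1.18,  0.28, -0.72,  2.22, -1.03,  0.47,  0.27]))
(0, 25, 42, -0.08, 0, 0.05) (np.float64(0.0), array([ 1.55,  0.78, -1.47,  2.35,  1.35,  0.28, -2.02]))
(0, 25, 42, -0.08, -0.04, 0.05) (np.float64(0.068), array([ 1.53,  0.59, -1.31,  2.31,  0.27,  0.13, -0.96]))
(0, 25, 42, 0.01, 0, 0.06) (np.float64(0.032), array([ 1.08,  0.51, -1.04,  2.16,  0.06,  0.09, -0.95]))
(0, 40, 38, -0.085, -0.12, 0.08) (np.float64(0.315), array([ 0.62,  0.27, -0.11,  2.1 , -0.94,  0.75,  0.35]))
(0, 40, 38, -0.08, 0, 0.05) (np.float64(0.176), array([ 0.87,  0.28, -0.64,  2.24, -0.96,  0.46,  0.25]))
(0, 40, 38, -0.08, -0
[... 2538 characters left out ...]
,  0.22, -0.36,  2.28,  1.2 ,  0.72, -0.51]))
(1, -40, 38, -0.08, -0.04, 0.05) (np.float64(0.123), array([ 0.03,  0.21, -0.35,  2.3 ,  1.25,  0.65, -0.47]))
(1, -40, 38, 0.01, 0, 0.06) (np.float64(0.354), array([-0.  ,  0.36, -0.39,  2.07,  1.19,  0.76, -0.39]))
(1, -40, 42, -0.085, -0.12, 0.08) (np.float64(0.086), array([ 0.14,  0.13, -0.28,  2.33,  1.37,  0.56, -0.43]))
(1, -40, 42, -0.08, 0, 0.05) (np.float64(0.111), array([-0.1 ,  0.24, -0.37,  2.31,  1.32,  0.77, -0.66]))
(1, -40, 42, -0.08, -0.04, 0.05) (np.float64(0.095), array([-0.  ,  0.23, -0.36,  2.33,  1.38,  0.71, -0.63]))
(1, -40, 42, 0.01, 0, 0.06) (np.float64(0.325), array([-0.04,  0.37, -0.38,  2.09,  1.31,  0.79, -0.52]))
4
```

Run:
```python
from t import *
st()
G=lambda d,l,z:ST+d*fwd(6)+l*lat(6)+[0,0,z]
go(G(-.085,-.05,.08),Rt(32,42))
# gradual continuation from current q
q=obs()["joint_pos"]
for d,l,z,y in((-.09,-.03,.09,15),(-.09,-.05,.085,24),(-.085,-.05,.08,32),(-.08,-.03,.05,32),(-.05,-.01,.05,30),(-.012,0,.055,30),(0,0,.055,30),(.012,0,.072,30)):
    Rm=Rt(y,42);q,e,a=ik(G(d,l,z)+.019*Rm[:,2],Rm,q,3e-3); print(d,l,z,y,q,e,a,margin(q))
```

```text
t 5.2 grasp [ 0.5136 -0.0233  0.0903] tilt 40.61257934015926 f [ 0.1892 -0.868  -2.5661] w 0.34221698064976525 q [ 1.4287  0.0568 -1.38    2.4119 -1.2669  0.0654 -0.1526]
turn [  1.3  -16.87 -19.61] shift [0.0394 0.0049 0.0087] tcp [ 0.532  -0.0609  0.0659]
-0.09 -0.03 0.09 15 [ 1.4838  0.1579 -1.2857  2.3842 -1.27    0.1933  0.1458] 4.592941987032077e-06 3.570887482424902e-05 1.970645852278352e-06
-0.09 -0.05 0.085 24 [ 0.9543  0.1378 -0.635   2.3335 -1.27    0.4212  0.32  ] 3.6455098006022595e-06 2.877837157527185e-05 6.705747068735946e-14
-0.085 -0.05 0.08 32 [ 0.4376  0.1621 -0.0631  2.2952 -1.2689  0.5889  0.435 ] 1.2530987156475755e-06 8.150369037922742e-06 0.001053383329132851
-0.08 -0.03 0.05 32 [ 0.9027  0.2774 -0.6022  2.2942 -1.27    0.424   0.4855] 2.5965147623138363e-06 1.9500807703897322e-05 1.506810898277422e-09
-0.05 -0.01 0.05 30 [ 0.9268  0.3271 -0.7291  2.2641 -1.27    0.3038  0.413 ] 2.8809998776602337e-06 2.2256117810937128e-05 1.1102230246251565e-15
-0.012 0 0.055 30 [ 0.7255  0.3388 -0.5834  2.1965 -1.27    0.3017  0.3471] 2.5756339300163804e-06 2.0034196456232082e-05 1.0949729871700953e-06
0 0 0.055 30 [ 0.6646  0.3486 -0.5304  2.1721 -1.27    0.3066  0.334 ] 2.4303103308352467e-06 1.8910038130853757e-05 6.859292036587306e-07
0.012 0 0.072 30 [ 0.4606  0.3    -0.3202  2.1505 -1.27    0.3734  0.2742] 1.915626941178572e-06 1.4573564035616835e-05 8.615330671091215e-14
```

move_arm(
  moves=[
    [0.3,-3.4,-3.9,0.008,0,0,0.02],
    [0.5,-6.8,-7.8,0.016,0,0,0.02],
    [0.8,-10.1,-11.8,0.024,0.002,0.003,0.02],
    [1,-13.5,-15.7,0.032,0.004,0.006,0.02],
    [1.3,-16.9,-19.6,0.039,0.005,0.009,0.02],
    [1.3,-16.9,-19.6,0.039,0.005,0.009,0.02],
    [1.3,-16.9,-19.6,0.039,0.005,0.009,0.02],
    [1.3,-16.9,-19.6,0.039,0.005,0.009,0.02],
  ],
)

```text
clock: 6.0
position: [0.5319, -0.0591, 0.0657]
ee_rot: [0.816, -0.453, 0.173, -0.314]
ft_force: [0.1, 0.4, -0.6]
grip_width: 0.344
```

```bash
cat >> h.py <<'E'
def G(d,l,z): return ST+d*fwd(6)+l*lat(6)+np.array([0,0,z])
E
python3 - <<'E'
from h import *
st(); print(R.from_quat(obs()["ee_rot"]).as_matrix())
go(G(-.085,-.05,.08),Rt(32,42));go(G(-.08,-.00,.05),Rt(30,42))
E
```

```text
t 6.0 grasp [ 0.5212 -0.0659  0.0798] tilt 42.0190346814753 f [ 0.0698  0.4142 -0.5528] w 0.34416109745628193 q [ 1.3922  0.3434 -1.0695  2.2543 -0.8337  0.3952  0.1321]
[[ 0.5302 -0.6304  0.567 ]
 [-0.8479 -0.3931  0.3557]
 [-0.0013 -0.6694 -0.7429]]
turn [-0.02  0.07 -0.04] shift [ 0.0015  0.0005 -0.0008] tcp [ 0.532  -0.0609  0.0659]
turn [-0.02  1.41  1.45] shift [-0.0407  0.001   0.0392] tcp [ 0.5319 -0.011   0.0359]
```

move_arm(
  moves=[
    [0,0.3,0.4,-0.01,0,0.01,0.02],
    [0,0.7,0.7,-0.02,0,0.02,0.02],
    [0,1.1,1.1,-0.03,0.001,0.03,0.02],
    [0,1.4,1.45,-0.041,0.001,0.039,0.02],
    [0,1.4,1.45,-0.041,0.001,0.039,0.02],
    [0,1.4,1.45,-0.041,0.001,0.039,0.02],
  ],
)

```text
clock: 6.6
position: [0.5319, -0.0113, 0.0364]
ee_rot: [0.809, -0.466, 0.179, -0.31]
ft_force: [-0.5, -0.4, -1.2]
grip_width: 0.343
```

Run:
```python
from h import *
st()
go(G(-.012,0,.05),Rt(30,42))
im=cams.camera("top"); sd=cams.camera("side"); 
o=np.zeros((600,800,3),np.uint8)
a=crop(im[:,:,::-1],280,155,330,235,7); b=crop(sd[:,:,::-1],290,165,370,275,5)
o[:560,:350]=a; o[:550,370:770]=b
cv2.imwrite("pics/p4.png",o)
cv2.imwrite("pics/top4.png",im[:,:,::-1]);cv2.imwrite("pics/side4.png",sd[:,:,::-1])
```

```text
t 6.6 grasp [ 0.5209 -0.0177  0.0506] tilt 42.01755409693562 f [-0.4847 -0.4382 -1.2312] w 0.3429254848915455 q [ 1.3302  0.4249 -1.1415  2.3234 -0.9083  0.1838  0.1452]
turn [-0.02  0.02  0.09] shift [ 0.0275 -0.0459  0.0421] tcp [ 0.5996 -0.0039  0.0359]
```

View pics/p4.png

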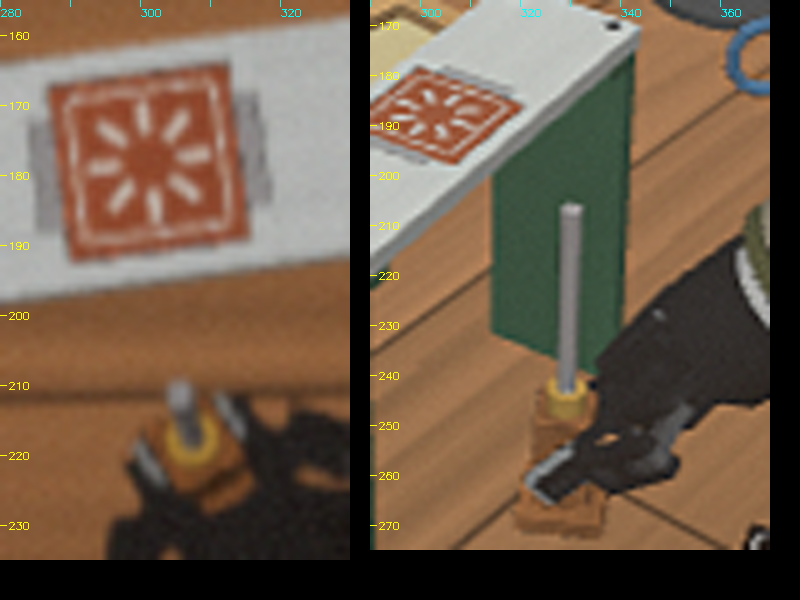

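Run:
```python
from h import *
t=np.array([onz("top",280+x/7,155+y/7,.232) for x,y in((48,88),(228,63),(250,240),(72,262))])
pl=np.array([.6017,-.0098,.232]); tl=np.array([.6012,-.0094,.232])
print("tile",t.mean(0), [np.linalg.norm(t[i]-t[(i+1)%4]) for i in range(4)])
tip=onz("top",305.7,210.1,.2055); print("tip",tip,"tri",tri((305.7,210.1),(330.2,206.8)))
for c in(t.mean(0),pl,tl): print("local tip-top rel nest",(tip-c)@fwd(6),(tip-c)@lat(6))
# side
ts=onz("side",330.2,206.8,.2055); cs=np.array([.5974,-.0061,.232])
print("side",ts,(ts-cs)@fwd(6),(ts-cs)@lat(6))
# grasp point rel
o=obs();Rm=R.from_quat(o["ee_rot"]).as_matrix(); g=o["position"]-.019*Rm[:,2]; print("grasp",g,(g-ST)@fwd(6),(g-ST)@lat(6))
```

```text
tile [ 0.6007 -0.0094  0.232 ] [np.float64(0.06440733445150502), np.float64(0.06449134932125807), np.float64(0.06292378905658705), np.float64(0.0634838698293932)]
tip [ 0.5251 -0.0179  0.2055] tri [ 0.5244 -0.0184  0.2026]
local tip-top rel nest -0.07607102037969614 -0.0005474664638190352
local tip-top rel nest -0.07700238614371621 -7.937696755729029e-06
local tip-top rel nest -0.07654693658133908 -0.0004580106865368725
side [ 0.5206 -0.0156  0.2055] -0.0773385907719999 -0.001440563833873058
grasp [ 0.5214 -0.0187  0.0508] -0.07969626914874949 -0.001356373132426739
```

move_arm(
  moves=[
    [0,0,0,0.0052,-0.009,0.008,0.02],
    [0,0,0,0.0104,-0.018,0.016,0.02],
    [0,0,0,0.0156,-0.027,0.024,0.02],
    [0,0,0,0.0208,-0.036,0.032,0.02],
    [0,0,0,0.0261,-0.0447,0.0402,0.02],
    [0,0,0,0.0261,-0.0447,0.0402,0.02],
    [0,0,0,0.0261,-0.0447,0.0402,0.02],
  ],
  grip_force=90,
)

```text
clock: 7.4
position: [0.5971, -0.0042, 0.0365]
ee_rot: [0.809, -0.466, 0.18, -0.31]
ft_force: [-0.4, 0.0, -2.0]
grip_width: 0.342
```

```bash
cat >> h.py <<'E'
OFF=np.array([.0032,.0008]) # tip - grasp, local
def loc():
    o=obs(); Rm=R.from_quat(o["ee_rot"]).as_matrix(); g=o["position"]-.019*Rm[:,2]
    print("tip local x,y mm",np.round(1e3*np.array([(g-ST)@fwd(6)+OFF[0],(g-ST)@lat(6)+OFF[1]]),2),"lift mm",round(1e3*(g[2]-.0397),2),"f",o["ft_force"],"m",o["torque"],"q",o["joint_pos"],"t",o["clock"])
E
python3 -c "
from h import *
loc(); st(); go(G(-.011-.0032,-.0008,.05),Rt(30,42))"
```

```text
tip local x,y mm [-11.31   0.74] lift mm 10.9 f [-0.3843  0.0409 -2.0105] m [-0.4513  0.8073  0.01  ] q [ 1.0453  0.4601 -0.9334  2.1896 -0.8544  0.1764  0.0332] t 7.4
t 7.4 grasp [ 0.5861 -0.0106  0.0506] tilt 42.02765684200806 f [-0.3843  0.0409 -2.0105] w 0.3424211011594726 q [ 1.0453  0.4601 -0.9334  2.1896 -0.8544  0.1764  0.0332]
turn [-0.03 -0.01  0.08] shift [0.0008 0.0004 0.0004] tcp [ 0.5975 -0.0049  0.0359]
```

move_arm(
  moves=[
    [0,0,0,0.0002,-0.001,-0.0011,0.02],
    [0,0,0,0.0004,-0.002,-0.0022,0.02],
    [0,0,0,0.0004,-0.002,-0.0022,0.02],
  ],
)

```text
clock: 7.7
position: [0.5972, -0.0047, 0.0395]
ee_rot: [0.809, -0.466, 0.18, -0.31]
ft_force: [-0.6, -0.5, -1.8]
grip_width: 0.336
```

move_arm(
  moves=[
    [0,0,0,0,-0.0007,-0.0007,0.02],
    [0,0,0,0,-0.0007,-0.0007,0.02],
  ],
)

```text
clock: 7.9
position: [0.5974, -0.0044, 0.0404]
ee_rot: [0.809, -0.466, 0.18, -0.31]
ft_force: [1.0, -0.7, -2.0]
grip_width: 0.338
```

```bash
python3 -c "
from h import *
loc()"
```

```text
tip local x,y mm [-10.98   0.53] lift mm 14.82 f [ 0.954  -0.6581 -1.9615] m [-0.4455  0.8086  0.0012] q [ 1.043   0.4472 -0.93    2.1881 -0.8547  0.1876  0.0249] t 7.9
```

move_arm(
  moves=[
    [0,0,0,0,-0.00035,-0.00035,0.02],
    [0,0,0,0,-0.00035,-0.00035,0.02],
  ],
)

```text
clock: 8.1
position: [0.5973, -0.0043, 0.0406]
ee_rot: [0.809, -0.466, 0.179, -0.31]
ft_force: [-0.1, 1.0, -3.2]
grip_width: 0.338
```

move_arm(
  moves=[
    [0,0,0,0,-0.00035,-0.00035,0.02],
    [0,0,0,0,-0.00035,-0.00035,0.02],
  ],
)

```text
clock: 8.3
position: [0.597, -0.0043, 0.0407]
ee_rot: [0.809, -0.467, 0.179, -0.31]
ft_force: [0.9, -0.5, -8.3]
grip_width: 0.337
```

move_arm(
  moves=[
    [0,0,0,0,-0.00035,-0.00035,0.02],
    [0,0,0,0,-0.00035,-0.00035,0.02],
  ],
)

```text
clock: 8.5
position: [0.5967, -0.0043, 0.0409]
ee_rot: [0.809, -0.467, 0.179, -0.31]
ft_force: [2.6, -0.2, -15.5]
grip_width: 0.338
```

move_arm(
  moves=[
    [0,0,0,0,0.0005,0.0005,0.02],
    [0,0,0,0,0.0005,0.0005,0.02],
  ],
)

```text
clock: 8.7
position: [0.5973, -0.0042, 0.0408]
ee_rot: [0.809, -0.466, 0.179, -0.31]
ft_force: [0.6, 0.0, -11.4]
grip_width: 0.341
```

move_arm(
  moves=[
    [0,0,0,0.0004,-0.0007,0.0006,0.02],
    [0,0,0,0.0008,-0.0014,0.0012,0.02],
    [0,0,0,0.0008,-0.0014,0.0012,0.02],
  ],
)

```text
clock: 9.0
position: [0.5991, -0.0038, 0.0408]
ee_rot: [0.809, -0.466, 0.179, -0.31]
ft_force: [-4.6, -0.9, -10.9]
grip_width: 0.339
```

move_arm(
  moves=[
    [0,0,0,0.0004,-0.0007,0.0006,0.02],
    [0,0,0,0.0008,-0.0014,0.0012,0.02],
    [0,0,0,0.0008,-0.0014,0.0012,0.02],
  ],
)

```text
clock: 9.3
position: [0.6011, -0.0036, 0.0408]
ee_rot: [0.809, -0.466, 0.179, -0.31]
ft_force: [-5.3, -1.1, -12.9]
grip_width: 0.338
```

```bash
python3 -c "
from h import *
loc()"
```

```text
tip local x,y mm [-7.21  0.92] lift mm 15.25 f [ -5.329   -1.1254 -12.9278] m [-1.1789  2.04    0.2637] q [ 1.0256  0.4474 -0.9166  2.1798 -0.8504  0.1903  0.0158] t 9.3
```

move_arm(
  moves=[
    [0,0,0,0,0.0003,0.0003,0.02],
    [0,0,0,0.0004,-0.0004,0.0009,0.02],
    [0,0,0,0.0008,-0.0011,0.0015,0.02],
    [0,0,0,0.0008,-0.0011,0.0015,0.02],
  ],
)

```text
clock: 9.7
position: [0.6037, -0.0035, 0.0409]
ee_rot: [0.809, -0.466, 0.179, -0.311]
ft_force: [-3.1, -0.3, -10.0]
grip_width: 0.34
```

move_arm(
  moves=[
    [0,0,0,0.0004,-0.0007,0.0006,0.02],
    [0,0,0,0.0008,-0.0014,0.0012,0.02],
    [0,0,0,0.0008,-0.0014,0.0012,0.02],
  ],
)

```text
clock: 10.0
position: [0.6058, -0.0034, 0.041]
ee_rot: [0.809, -0.466, 0.18, -0.311]
ft_force: [-3.2, -0.4, -8.9]
grip_width: 0.338
```

move_arm(
  moves=[
    [0,0,0,0.0004,-0.0007,0.0006,0.02],
    [0,0,0,0.0008,-0.0014,0.0012,0.02],
    [0,0,0,0.0008,-0.0014,0.0012,0.02],
  ],
)

```text
clock: 10.3
position: [0.6091, -0.0032, 0.0422]
ee_rot: [0.808, -0.466, 0.181, -0.311]
ft_force: [0.2, -0.4, -1.5]
grip_width: 0.336
```

```bash
python3 -c "
from h import *
loc()"
```

```text
tip local x,y mm [0.66 0.49] lift mm 16.61 f [ 0.1912 -0.4463 -1.5498] m [-0.4668  0.807   0.0359] q [ 1.0017  0.4518 -0.8995  2.1644 -0.8446  0.1899  0.0051] t 10.3
```

Force fell to the baseline at x≈+0.7 mm, so the tip is over the hole. Rising gently.

move_arm(
  moves=[
    [0,0,0,0,-0.0007,-0.0007,0.02],
    [0,0,0,0,-0.0007,-0.0007,0.02],
  ],
)

```text
clock: 10.5
position: [0.6081, -0.0031, 0.0425]
ee_rot: [0.809, -0.466, 0.18, -0.311]
ft_force: [0.2, 0.2, -2.3]
grip_width: 0.336
```

move_arm(
  moves=[
    [0,0,0,0,-0.0007,-0.0007,0.02],
    [0,0,0,0,-0.0007,-0.0007,0.02],
  ],
)

```text
clock: 10.7
position: [0.6077, -0.0031, 0.0431]
ee_rot: [0.809, -0.466, 0.18, -0.311]
ft_force: [0.8, -0.6, -1.4]
grip_width: 0.345
```

move_arm(
  moves=[
    [0,0,0,0,-0.0007,-0.0007,0.02],
    [0,0,0,0,-0.0007,-0.0007,0.02],
  ],
)

```text
clock: 10.9
position: [0.6077, -0.003, 0.044]
ee_rot: [0.809, -0.466, 0.179, -0.311]
ft_force: [-0.2, -0.4, -2.0]
grip_width: 0.337
```

```bash
python3 -c "
from h import *
loc();st()"
```

```text
tip local x,y mm [-0.68  0.83] lift mm 18.38 f [-0.2388 -0.3602 -1.9763] m [-0.512   0.8399 -0.0122] q [ 1.      0.4423 -0.8963  2.1658 -0.8446  0.198  -0.0009] t 10.9
t 10.9 grasp [ 0.5966 -0.0094  0.0581] tilt 42.034816134991324 f [-0.2388 -0.3602 -1.9763] w 0.33717733467634375 q [ 1.      0.4423 -0.8963  2.1658 -0.8446  0.198  -0.0009]
```

move_arm(
  moves=[
    [0,0,0,0,-0.0007,-0.0007,0.02],
    [0,0,0,0,-0.0013,-0.0015,0.02],
    [0,0,0,0,-0.0013,-0.0015,0.02],
  ],
)

```text
clock: 11.2
position: [0.6076, -0.0031, 0.046]
ee_rot: [0.809, -0.466, 0.18, -0.311]
ft_force: [-0.3, -0.3, -1.0]
grip_width: 0.338
```

move_arm(
  moves=[
    [0,0,0,0,-0.0007,-0.0007,0.02],
    [0,0,0,0,-0.0013,-0.0015,0.02],
    [0,0,0,0,-0.0013,-0.0015,0.02],
  ],
)

```text
clock: 11.5
position: [0.6066, -0.0032, 0.0469]
ee_rot: [0.809, -0.467, 0.179, -0.31]
ft_force: [2.6, -0.4, -12.6]
grip_width: 0.341
```

move_arm(
  moves=[
    [0,0,0,0,-0.0007,-0.0007,0.02],
    [0,0,0,0,-0.0007,-0.0007,0.02],
  ],
)

```text
clock: 11.7
position: [0.607, -0.003, 0.0483]
ee_rot: [0.809, -0.466, 0.179, -0.31]
ft_force: [1.1, -0.3, -13.5]
grip_width: 0.339
```

move_arm(
  moves=[
    [0,0,0,0,-0.0007,-0.0007,0.02],
    [0,0,0,0,-0.0007,-0.0007,0.02],
  ],
)

```text
clock: 11.9
position: [0.6074, -0.003, 0.0497]
ee_rot: [0.809, -0.466, 0.179, -0.31]
ft_force: [-0.5, -0.9, -12.8]
grip_width: 0.341
```

```bash
python3 -c "
from h import *
loc();st()"
```

```text
tip local x,y mm [-0.94  0.89] lift mm 24.07 f [ -0.4836  -0.9428 -12.8066] m [-1.2977  2.1166 -0.0624] q [ 0.997   0.4234 -0.8917  2.1649 -0.8449  0.2139 -0.0127] t 11.9
t 11.9 grasp [ 0.5964 -0.0093  0.0638] tilt 42.01260322741435 f [ -0.4836  -0.9428 -12.8066] w 0.34092028360214166 q [ 0.997   0.4234 -0.8917  2.1649 -0.8449  0.2139 -0.0127]
```

move_arm(
  moves=[
    [0,0,0,0,-0.0007,-0.0007,0.02],
    [0,0,0,0,-0.0013,-0.0015,0.02],
    [0,0,0,0,-0.002,-0.0022,0.02],
    [0,0,0,0,-0.002,-0.0022,0.02],
  ],
)

```text
clock: 12.3
position: [0.6077, -0.0029, 0.0529]
ee_rot: [0.809, -0.466, 0.179, -0.31]
ft_force: [-0.4, -0.8, -11.4]
grip_width: 0.337
```

move_arm(
  moves=[
    [0,0,0,0,-0.0007,-0.0007,0.02],
    [0,0,0,0,-0.0013,-0.0015,0.02],
    [0,0,0,0,-0.002,-0.0022,0.02],
    [0,0,0,0,-0.002,-0.0022,0.02],
  ],
)

```text
clock: 12.7
position: [0.6077, -0.0029, 0.0559]
ee_rot: [0.809, -0.466, 0.18, -0.311]
ft_force: [-0.6, -0.3, -11.5]
grip_width: 0.34
```

move_arm(
  moves=[
    [0,0,0,0,-0.0007,-0.0007,0.02],
    [0,0,0,0,-0.0013,-0.0015,0.02],
    [0,0,0,0,-0.0013,-0.0015,0.02],
  ],
)

```text
clock: 13.0
position: [0.6077, -0.0029, 0.0579]
ee_rot: [0.809, -0.466, 0.18, -0.311]
ft_force: [-1.1, -0.7, -11.5]
grip_width: 0.342
```

Run:
```python
from h import *
loc();st()
im=cams.camera("top"); sd=cams.camera("side")
o=np.zeros((600,800,3),np.uint8)
a=crop(im[:,:,::-1],280,155,340,235,5); b=crop(sd[:,:,::-1],270,160,360,270,5)
o[:400,:300]=a; o[:550,320:770]=b
cv2.imwrite("pics/p5.png",o)
```

```text
tip local x,y mm [-0.63  0.9 ] lift mm 32.35 f [ -1.0688  -0.6512 -11.475 ] m [-1.1474  1.9259  0.0095] q [ 0.9935  0.3983 -0.8863  2.1624 -0.8447  0.235  -0.0288] t 13.0
t 13.0 grasp [ 0.5967 -0.0093  0.0721] tilt 42.040478582365196 f [ -1.0688  -0.6512 -11.475 ] w 0.3416225250818538 q [ 0.9935  0.3983 -0.8863  2.1624 -0.8447  0.235  -0.0288]
```

View pics/p5.png

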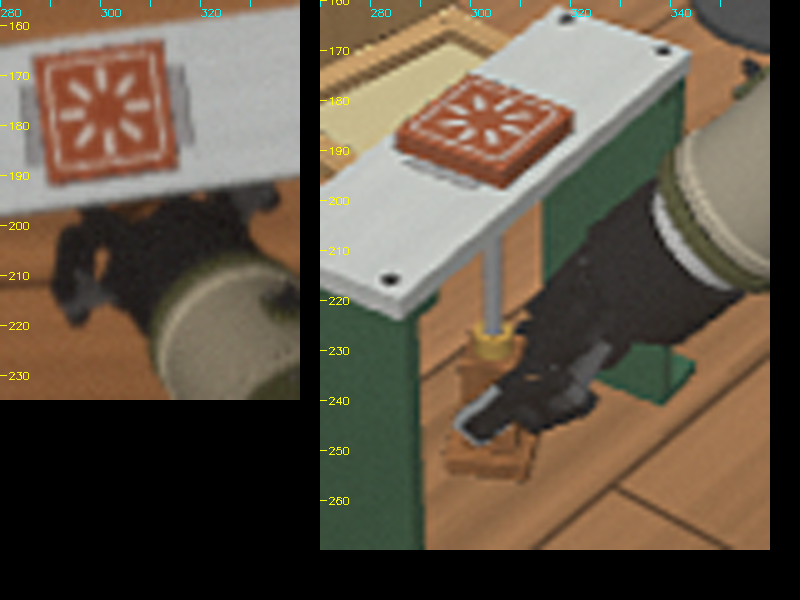

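The side view shows the tile well proud (edge visible at (310,193)), the rod upright, and the push at a steady ~10 N. Withdrawing.

move_arm(
  moves=[
    [0,0,0,0,0.003,0.0033,0.02],
    [0,0,0,0,0.006,0.0066,0.02],
    [0,0,0,0,0.009,0.01,0.02],
    [0,0,0,0,0.012,0.0133,0.02],
    [0,0,0,0,0.0148,0.0163,0.02],
    [0,0,0,0,0.0148,0.0163,0.02],
    [0,0,0,0,0.0148,0.0163,0.02],
  ],
)

```text
clock: 13.8
position: [0.6076, -0.003, 0.0356]
ee_rot: [0.809, -0.466, 0.179, -0.311]
ft_force: [-0.2, 0.1, -1.1]
grip_width: 0.34
```

Run:
```python
from kin import *
loc();st()
go(G(-.085,-.01,.051),Rt(30,42))
q=obs()["joint_pos"]
for g,y in((G(-.085,-.01,.051),30),(G(-.085,-.05,.065),32),([.52,-.2,.08],15),([.547,-.33,.042],10),([.45,-.345,.045],10),([.45,-.345,.2],10)):
    Rm=Rt(y,42);q,e,a=ik(np.array(g)+.019*Rm[:,2],Rm,q,3e-3); print(g,y,q,e,margin(q))
```

```text
tip local x,y mm [-0.77  0.87] lift mm 10.05 f [-0.1777  0.056  -1.144 ] m [-0.4625  0.7313 -0.0218] q [ 1.0041  0.4695 -0.9021  2.1674 -0.8446  0.1764  0.0162] t 13.8
t 13.8 grasp [ 0.5965 -0.0093  0.0498] tilt 42.0373503655321 f [-0.1777  0.056  -1.144 ] w 0.3403298139194885 q [ 1.0041  0.4695 -0.9021  2.1674 -0.8446  0.1764  0.0162]
turn [-0.04  0.03  0.04] shift [-0.0238  0.0572 -0.0532] tcp [ 0.528  -0.0215  0.0369]
[ 0.517  -0.0278  0.051 ] 30 [ 1.1027  0.294  -0.8629  2.3316 -1.27    0.3171  0.4474] 3.1375655631845557e-06 1.4432899320127035e-14
[ 0.5212 -0.0676  0.065 ] 32 [ 0.6707  0.2121 -0.3059  2.2884 -1.27    0.5364  0.4715] 1.975780617764643e-06 1.6474393627063932e-08
[0.52, -0.2, 0.08] 15 [ 0.7648  0.2045 -0.1979  2.2439 -1.27    0.5084  0.3672] 1.8516010661510586e-06 6.550315845288424e-14
[0.547, -0.33, 0.042] 10 [ 0.8026  0.4338 -0.0681  2.0306 -1.27    0.562   0.433 ] 1.1901599956309528e-06 6.673985549987549e-06
[0.45, -0.345, 0.045] 10 [ 0.8806  0.3524  0.0384  2.1509 -1.2653  0.685   0.567 ] 1.0534521404414289e-06 0.004667068564478072
[0.45, -0.345, 0.2] 10 [ 0.8626  0.0757  0.0551  2.0654 -0.9174  0.8509  0.0993] 9.038285487182971e-07 0.3526444960941605
```

move_arm(
  moves=[
    [0,0,0,-0.005,0.0115,-0.0106,0.02],
    [0,0,0,-0.0095,0.023,-0.0213,0.02],
    [0,0,0,-0.0143,0.0343,-0.032,0.02],
    [0,0,0,-0.019,0.0458,-0.0426,0.02],
    [0,0,0,-0.0238,0.0572,-0.0532,0.02],
    [0,0,0,-0.0238,0.0572,-0.0532,0.02],
  ],
)

```text
clock: 14.4
position: [0.5265, -0.0224, 0.0364]
ee_rot: [0.809, -0.467, 0.179, -0.31]
ft_force: [-0.4, -0.2, -2.1]
grip_width: 0.337
```

Run:
```python
from h import *
st()
go([.521,-.09,.07],Rt(28,42));go([.52,-.2,.08],Rt(15,42));go([.547,-.32,.07],Rt(10,42))
```

```text
t 14.4 grasp [ 0.5155 -0.0287  0.0505] tilt 41.950237325096914 f [-0.3903 -0.2067 -2.0611] w 0.33711531076447177 q [ 1.3609  0.4185 -1.1378  2.3257 -0.9078  0.2084  0.1648]
turn [0.05 1.3  1.48] shift [ 0.0562  0.0062 -0.0318] tcp [ 0.5322 -0.084   0.0559]
turn [ 0.05  9.99 11.14] shift [ 0.1539  0.0413 -0.0768] tcp [ 0.5323 -0.1967  0.0659]
turn [ 0.05 13.34 14.86] shift [ 0.2724  0.0755 -0.094 ] tcp [ 0.5595 -0.3178  0.0559]
```

move_arm(
  moves=[
    [0,0.6,0.7,0.028,0.003,-0.016,0.02],
    [0,1.3,1.5,0.056,0.006,-0.032,0.02],
    [0,4,4.6,0.088,0.018,-0.047,0.02],
    [0,7,7.9,0.121,0.03,-0.062,0.02],
    [0,10,11.1,0.154,0.041,-0.077,0.02],
    [0,11,12.2,0.193,0.053,-0.083,0.02],
    [0,12.2,13.5,0.233,0.064,-0.088,0.02],
    [0,13.3,14.9,0.2724,0.0755,-0.094,0.02],
    [0,13.3,14.9,0.2724,0.0755,-0.094,0.02],
    [0,13.3,14.9,0.2724,0.0755,-0.094,0.02],
  ],
)

```text
clock: 15.4
position: [0.5622, -0.3173, 0.0564]
ee_rot: [0.715, -0.6, 0.23, -0.275]
ft_force: [-0.6, 0.6, -0.9]
grip_width: 0.338
```

Run:
```python
from h import *
st()
go([.547,-.32,.0425],Rt(10,42))
```

```text
t 15.4 grasp [ 0.5497 -0.3195  0.0705] tilt 42.04908962749457 f [-0.5544  0.5577 -0.8874] w 0.3381607754001041 q [ 1.3739  0.4842 -0.7391  2.0082 -0.7251  0.3933  0.0011]
turn [-0.05  0.1   0.02] shift [0.0001 0.0208 0.019 ] tcp [ 0.5595 -0.3178  0.0284]
```

move_arm(
  moves=[
    [0,0,0,0,0.006,0.0067,0.02],
    [0,0,0,0,0.012,0.0134,0.02],
    [0,0,0,0,0.018,0.02,0.02],
    [0,0,0,0,0.0191,0.0212,0.02],
    [0,0,0,0,0.0191,0.0212,0.02],
  ],
)

```text
clock: 15.9
position: [0.5612, -0.3165, 0.0272]
ee_rot: [0.715, -0.6, 0.229, -0.275]
ft_force: [-0.1, 0.3, -1.2]
grip_width: 0.343
```

move_arm(
  moves=[
    [0,0,0,0,0.0007,0.0007,0.02],
    [0,0,0,0,0.001,0.0011,0.02],
    [0,0,0,0,0.001,0.0011,0.02],
  ],
)

```text
clock: 16.2
position: [0.5615, -0.317, 0.0265]
ee_rot: [0.715, -0.6, 0.23, -0.275]
ft_force: [-0.5, -0.0, -1.6]
grip_width: 0.343
```

move_arm(
  moves=[
    [0,0,0,0,0.0003,0.0004,0.02],
    [0,0,0,0,0.0005,0.0005,0.02],
    [0,0,0,0,0.0005,0.0005,0.02],
  ],
)

```text
clock: 16.5
position: [0.5614, -0.3169, 0.0257]
ee_rot: [0.715, -0.6, 0.23, -0.275]
ft_force: [0.3, 0.2, -1.6]
grip_width: 0.339
```

move_arm(
  moves=[
    [0,0,0,0,0.0002,0.0002,0.02],
    [0,0,0,0,0.0003,0.0004,0.02],
    [0,0,0,0,0.0003,0.0004,0.02],
  ],
)

```text
clock: 16.8
position: [0.5617, -0.317, 0.0256]
ee_rot: [0.715, -0.6, 0.23, -0.275]
ft_force: [-3.7, 0.5, 4.4]
grip_width: 0.344
```

move_arm(
  moves=[
    [0,0,0,0,-0.0002,-0.0002,0.02],
    [0,0,0,0,-0.0002,-0.0002,0.032],
    [0,0,0,0,-0.0002,-0.0002,0.036],
    [0,0,0,0,-0.0002,-0.0002,0.045],
    [0,0,0,0,-0.0002,-0.0002,0.06],
    [0,0,0,0,-0.0002,-0.0002,0.075],
    [0,0,0,0,-0.0002,-0.0002,0.085],
    [0,0,0,0,-0.0002,-0.0002,0.085],
    [0,0,0,0,-0.0002,-0.0002,0.085],
  ],
)

```text
clock: 17.7
position: [0.5614, -0.3169, 0.0254]
ee_rot: [0.715, -0.6, 0.23, -0.275]
ft_force: [0.1, 0.0, -0.2]
grip_width: 0.992
```

move_arm(
  moves=[
    [0,0,0,0,0.01,-0.009,0.085],
    [0,0,0,0,0.028,-0.025,0.085],
    [0,0,0,0,0.046,-0.041,0.085],
    [0,0,0,0,0.064,-0.057,0.085],
    [0,0,0,0,0.075,-0.067,0.085],
    [0,0,0,0,0.065,-0.095,0.085],
    [0,0,0,0,0.04,-0.14,0.085],
    [0,0,0,0,0.01,-0.18,0.085],
    [0,0,0,0,-0.01,-0.22,0.085],
    [0,0,0,0,-0.02,-0.24,0.085],
  ],
)

```text
clock: 18.7
position: [0.418, -0.3436, 0.2207]
ee_rot: [0.716, -0.599, 0.232, -0.273]
ft_force: [0.3, -0.2, -0.5]
grip_width: 0.996
```

Run:
```python
from kin import *
st(); o=obs();Rm=R.from_quat(o["ee_rot"]).as_matrix(); print(Rm,o["position"])
im=cams.camera("top"); sd=cams.camera("side")
q0=o["joint_pos"]
# candidate tool-down grasps of tile, jaws along stand y or stand x
for y in(6,96,-84,186): 
  for nm,p in(("tile",ST+[0,0,.24]),("place",np.array([.435,.334,.04])),("placehi",np.array([.435,.334,.12]))):
    Rm=Rt(y,0); q,e,a=ik(p,Rm,q0 if nm=="tile" else q,3e-3); print(y,nm,q,e,a,margin(q))
go(ST+[0,0,.32],Rt(6,0))
o=np.zeros((600,800,3),np.uint8)
a=crop(im[:,:,::-1],280,155,450,225,4)[:, :680]; b=crop(sd[:,:,::-1],270,140,420,220,5)[:,:800]
o[:280,:680]=a; o[290:290+310,:750]=b[:310]
cv2.imwrite("pics/p6.png",o)
```

```text
t 18.7 grasp [ 0.4054 -0.3458  0.2348] tilt 41.99006297497845 f [ 0.2795 -0.175  -0.4564] w 0.9955272066486271 q [ 1.8589  0.0333 -0.8547  2.0377 -0.8287  0.9479  0.0716]
[[ 0.1748 -0.7314  0.6592]
 [-0.9846 -0.1325  0.1141]
 [ 0.0039 -0.669  -0.7433]] [ 0.418  -0.3436  0.2207]
6 tile [ 0.0248  0.2763 -0.1049  1.5137  0.0293  1.3531 -1.5485] 4.299280205379386e-07 9.377427520857355e-07 0.7069428906692425
6 place [-0.537   0.3674 -0.2343  1.8526  0.104   0.9334 -2.2842] 6.966673117264503e-07 3.4051402906597705e-06 0.3157726977704076
6 placehi [-0.5272  0.2685 -0.2418  1.79    0.0717  1.0915 -2.2599] 6.542649748247537e-07 2.6662066383338688e-06 0.34014188691785696
96 tile [ 0.0954  0.2817 -0.1918  1.5095  0.0543  1.3556  0.0041] 4.170544437099075e-07 6.836812885934325e-07 0.7043649706331985
96 place [-0.4127  0.3844 -0.3807  1.8456  0.1729  0.9438 -0.7653] 6.542095694750505e-07 2.835560905933531e-06 0.5743615475256596
96 placehi [-0.4413  0.278  -0.3414  1.7853  0.1035  1.0957 -0.7133] 6.216295851756778e-07 2.134493444145288e-06 0.6346916418367801
-84 tile [ 1.8102 -0.5    -1.47    1.7797 -0.5933  1.2388 -2.5876] 0.06642458227466463 0.21574012620885794 5.551115123125783e-17
-84 place [ 1.132  -0.5    -1.47    2.2728 -1.0272  0.8461 -2.6   ] 0.09968903905755924 0.41036734744137426 5.551115123125783e-17
-84 placehi [ 1.227  -0.5    -1.47    2.1409 -0.954   1.0067 -2.6   ] 0.07117575844474018 0.419193273220772 1.1657341758564144e-15
186 tile [ 0.1694  0.2892 -0.2837  1.5051  0.0817  1.3589  1.5552] 4.7043128570000885e-07 1.6596498278280316e-06 0.7010587472771217
186 place [-0.2756  0.4132 -0.5451  1.8383  0.2569  0.9604  0.7436] 6.785651880981964e-07 2.9968770435557907e-06 0.5817429196329309
186 placehi [-0.3463  0.2919 -0.4526  1.7802  0.1415  1.1016  0.8291] 6.567411633004759e-07 2.465452456630718e-06 0.6398084589061606
turn [-41.98   1.19   3.92] shift [-0.2983 -0.2321  0.0979] tcp [ 0.6005 -0.009   0.301 ]
```

View pics/p6.png

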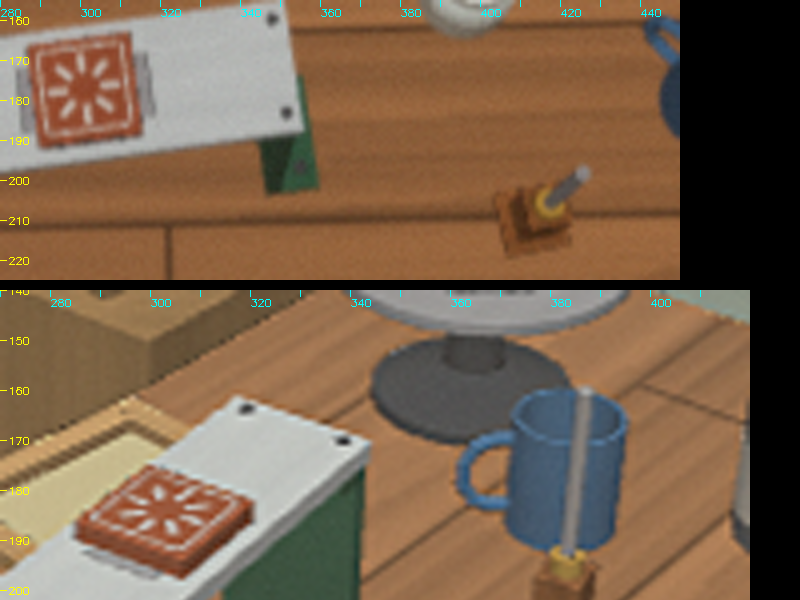

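The rod stands upright at top (414,208), tip (423,198). The tile is proud by about 11 mm. Moving above it.

move_arm(
  moves=[
    [-8,0.2,0.8,-0.02,-0.04,-0.03,0.085],
    [-16,0.5,1.5,-0.06,-0.09,-0.02,0.085],
    [-24,0.7,2.3,-0.12,-0.14,0.02,0.085],
    [-32,0.9,3.1,-0.18,-0.19,0.06,0.085],
    [-40,1.1,3.7,-0.24,-0.23,0.09,0.085],
    [-42,1.2,3.9,-0.298,-0.232,0.098,0.085],
    [-42,1.2,3.9,-0.298,-0.232,0.098,0.085],
    [-42,1.2,3.9,-0.298,-0.232,0.098,0.085],
    [-42,1.2,3.9,-0.298,-0.232,0.098,0.085],
  ],
)

```text
clock: 19.7
position: [0.5601, -0.0843, 0.2913]
ee_rot: [0.743, -0.669, -0.004, -0.001]
ft_force: [0.5, 0.0, -0.1]
grip_width: 0.997
```

Run:
```python
from h import *
st()
T=np.array([.601,-.0094,0])
go(T+[0,0,.257],Rt(6,0))
im=cams.camera("top"); sd=cams.camera("side")
o=np.zeros((400,800,3),np.uint8)
a=crop(im[:,:,::-1],260,130,340,210,5); b=crop(sd[:,:,::-1],250,130,350,230,4)
o[:400,:400]=a; o[:400,400:]=b
cv2.imwrite("pics/p7.png",o)
```

```text
t 19.7 grasp [ 0.5602 -0.0845  0.3103] tilt 0.4303953194947512 f [ 0.4519  0.0396 -0.0517] w 0.9967317591144774 q [ 0.9689  0.3813 -1.1495  1.4781  0.3402  1.5075 -1.6404]
turn [0.17 0.4  0.06] shift [-0.0698 -0.0487  0.0536] tcp [ 0.601  -0.0094  0.238 ]
```

View pics/p7.png

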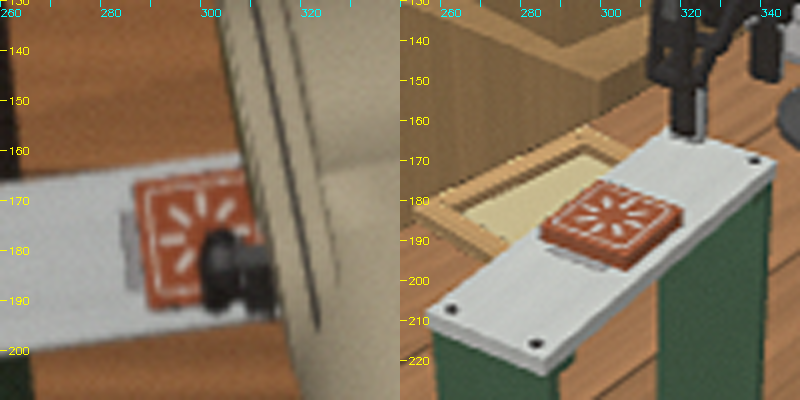

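The gripper is still short of the tile. Continuing at height.

move_arm(
  moves=[
    [0,0.4,0,-0.035,-0.025,0,0.085],
    [0.17,0.4,0.06,-0.07,-0.0487,0,0.085],
    [0.17,0.4,0.06,-0.07,-0.0487,0,0.085],
    [0.17,0.4,0.06,-0.07,-0.0487,0,0.085],
    [0.17,0.4,0.06,-0.07,-0.0487,0,0.085],
  ],
)

```text
clock: 20.3
position: [0.6001, -0.0117, 0.2926]
ee_rot: [0.743, -0.669, 0.001, -0.0]
ft_force: [-0.7, -0.8, -0.8]
grip_width: 0.997
```

Run:
```python
from h import *
st()
T=np.array([.601,-.0094,0])
go(T+[0,0,.262],Rt(6,0));go(T+[0,0,.247],Rt(6,0))
```

```text
t 20.3 grasp [ 0.6    -0.0116  0.3116] tilt 0.12308211963585079 f [-0.6821 -0.7666 -0.8264] w 0.9973087642920553 q [ 0.7542  0.4594 -1.1209  1.3927  0.4123  1.5381 -1.8019]
turn [-0.11 -0.06  0.01] shift [-0.0022 -0.0011  0.0496] tcp [ 0.601  -0.0094  0.243 ]
turn [-0.11 -0.06  0.01] shift [-0.0022 -0.001   0.0646] tcp [ 0.601  -0.0094  0.228 ]
```

move_arm(
  moves=[
    [0,0,0,-0.0022,-0.001,0.015,0.085],
    [0,0,0,-0.0022,-0.001,0.03,0.085],
    [0,0,0,-0.0022,-0.001,0.042,0.085],
    [0,0,0,-0.0022,-0.001,0.05,0.085],
    [0,0,0,-0.0022,-0.001,0.055,0.085],
    [0,0,0,-0.0022,-0.001,0.06,0.085],
    [0,0,0,-0.0022,-0.001,0.064,0.085],
    [0,0,0,-0.0022,-0.001,0.064,0.085],
  ],
)

```text
clock: 21.1
position: [0.6011, -0.0086, 0.2291]
ee_rot: [0.743, -0.669, 0.001, -0.001]
ft_force: [0.1, 0.3, -0.0]
grip_width: 0.991
```

Run:
```python
from h import *
st()
sd=cams.camera("side"); im=cams.camera("top")
o=np.zeros((500,800,3),np.uint8)
o[:500,:500]=crop(sd[:,:,::-1],260,140,360,240,5); o[:400,500:800]=crop(im[:,:,::-1],270,140,330,220,5)
cv2.imwrite("pics/p8.png",o)
```

```text
t 21.1 grasp [ 0.601  -0.0086  0.2481] tilt 0.1631626799204 f [ 0.0646  0.2844 -0.0203] w 0.991195478663674 q [ 0.7503  0.4953 -1.1019  1.4915  0.4446  1.4237 -1.8319]
```

View pics/p8.png

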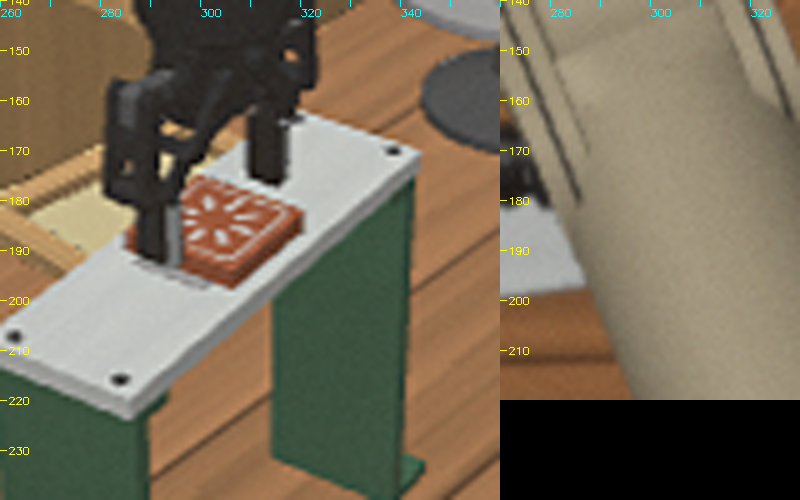

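Both fingers straddle the tile, seen at side (290,190) and (312,177). Closing gently.

move_arm(
  moves=[
    [0,0,0,0,0,0,0.075],
    [0,0,0,0,0,0,0.07],
    [0,0,0,0,0,0,0.067],
    [0,0,0,0,0,0,0.064],
    [0,0,0,0,0,0,0.061],
    [0,0,0,0,0,0,0.058],
    [0,0,0,0,0,0,0.055],
    [0,0,0,0,0,0,0.055],
  ],
  grip_force=30,
)

```text
clock: 22.0
position: [0.6012, -0.0085, 0.2294]
ee_rot: [0.743, -0.669, 0.001, -0.001]
ft_force: [1.3, 1.3, -1.4]
grip_width: 0.738
```

move_arm(
  moves=[
    [0,0,0,0,0,-0.001,0.055],
    [0,0,0,0,0,-0.002,0.055],
    [0,0,0,0,0,-0.003,0.055],
    [0,0,0,0,0,-0.004,0.055],
    [0,0,0,0,0,-0.006,0.055],
    [0,0,0,0,0,-0.008,0.055],
  ],
)

```text
clock: 22.6
position: [0.6012, -0.0087, 0.2379]
ee_rot: [0.743, -0.669, 0.002, -0.001]
ft_force: [-1.1, 0.1, -0.7]
grip_width: 0.739
```

Run:
```python
from kin import *
st(); q=obs()["joint_pos"]; B=np.array([.434,.336,0])
for g in([.55,.1,.32],[.48,.25,.25],B+[0,0,.12],B+[0,0,.04]):
    Rm=Rt(6,0);q,e,a=ik(np.array(g)+.019*Rm[:,2],Rm,q,1e-3); print(g,q,e,margin(q))
go(np.array([.601,-.009,.33]),Rt(6,0));go(np.array([.5,.20,.33]),Rt(6,0));go(B+[0,0,.2],Rt(6,0))
```

```text
t 22.6 grasp [ 0.6011 -0.0087  0.2569] tilt 0.19802979545586463 f [-1.0803  0.1068 -0.6538] w 0.7385353181849663 q [ 0.7512  0.4894 -1.1052  1.4789  0.4397  1.4386 -1.8283]
[0.55, 0.1, 0.32] [-0.1358  0.1641 -0.1432  1.5228  0.0235  1.4563 -1.7458] 5.679958635393874e-08 0.6036869856723259
[0.48, 0.25, 0.25] [-0.3705  0.1589 -0.2154  1.6759  0.035   1.3105 -2.0583] 6.700070582274397e-08 0.5416825891450974
[0.434 0.336 0.12 ] [-0.533   0.2905 -0.2408  1.8064  0.0786  1.054  -2.2691] 7.371102725602867e-08 0.3309278089876946
[0.434 0.336 0.04 ] [-0.5434  0.3955 -0.2322  1.862   0.1137  0.8969 -2.2955] 7.855528802381751e-08 0.3045487244809286
turn [-0.18 -0.09  0.03] shift [ 0.0004 -0.     -0.0731] tcp [ 0.601 -0.009  0.311]
turn [-0.18 -0.09  0.03] shift [-0.218   0.0785 -0.0737] tcp [0.5   0.2   0.311]
turn [-0.18 -0.09  0.03] shift [-0.3604  0.1302  0.0559] tcp [0.434 0.336 0.181]
```

move_arm(
  moves=[
    [0,0,0,0,0,-0.02,0.055],
    [0,0,0,0,0,-0.045,0.055],
    [0,0,0,0,0,-0.07,0.055],
    [0,0,0,-0.025,0.008,-0.074,0.055],
    [0,0,0,-0.06,0.02,-0.074,0.055],
    [0,0,0,-0.1,0.035,-0.074,0.055],
    [0,0,0,-0.14,0.05,-0.074,0.055],
    [0,0,0,-0.18,0.065,-0.074,0.055],
    [0,0,0,-0.218,0.0785,-0.074,0.055],
    [0,0,0,-0.25,0.09,-0.06,0.055],
  ],
)

```text
clock: 23.6
position: [0.4843, 0.2333, 0.2986]
ee_rot: [0.744, -0.668, 0.002, -0.002]
ft_force: [0.0, 0.3, -2.3]
grip_width: 0.737
```

Run:
```python
from h import *
st(); go(np.array([.434,.336,.15]),Rt(6,0))
```

```text
t 23.6 grasp [0.4842 0.2333 0.3176] tilt 0.34928938195130765 f [ 0.0021  0.3378 -2.2515] w 0.7366987059674293 q [ 0.4942  0.3124 -1.2418  1.5449  0.3002  1.4918 -2.2193]
turn [-0.35 -0.04  0.12] shift [-0.1076  0.0401  0.1673] tcp [0.434 0.336 0.131]
```

move_arm(
  moves=[
    [0,0,0,-0.025,0.009,0.015,0.055],
    [0,0,0,-0.05,0.018,0.04,0.055],
    [-0.2,0,0,-0.075,0.027,0.07,0.055],
    [-0.3,0,0.1,-0.1,0.036,0.1,0.055],
    [-0.35,0,0.1,-0.1076,0.04,0.13,0.055],
    [-0.35,0,0.1,-0.1076,0.04,0.155,0.055],
    [-0.35,0,0.1,-0.1076,0.04,0.167,0.055],
    [-0.35,0,0.1,-0.1076,0.04,0.167,0.055],
  ],
)

```text
clock: 24.4
position: [0.4342, 0.3326, 0.1287]
ee_rot: [0.743, -0.67, -0.001, 0.003]
ft_force: [-0.0, -0.1, -0.9]
grip_width: 0.74
```

Run:
```python
from h import *
st(); go(np.array([.434,.336,.045]),Rt(6,0))
im=cams.camera("top"); sd=cams.camera("side")
o=np.zeros((500,800,3),np.uint8)
o[:480,:480]=crop(im[:,:,::-1],140,170,260,290,4); 
o[:480,480:800]=crop(sd[:,:,::-1],150,280,310,400,4)[:480,:320] if 0 else cv2.resize(crop(sd[:,:,::-1],140,240,320,400,3),(320,284))[:284].repeat(1,0) if 0 else np.pad(cv2.resize(sd[230:400,140:320,::-1],(320,302)),((0,178),(0,0),(0,0)))
cv2.imwrite("pics/p9.png",o)
```

```text
t 24.4 grasp [0.4343 0.3327 0.1477] tilt 0.3068085774323576 f [-0.0424 -0.0549 -0.905 ] w 0.7403220726792109 q [ 0.168   0.4822 -1.1186  1.7473  0.4595  1.2124 -2.5428]
turn [ 0.28 -0.13 -0.07] shift [-0.0036 -0.0006  0.1027] tcp [0.434 0.336 0.026]
```

View pics/p9.png

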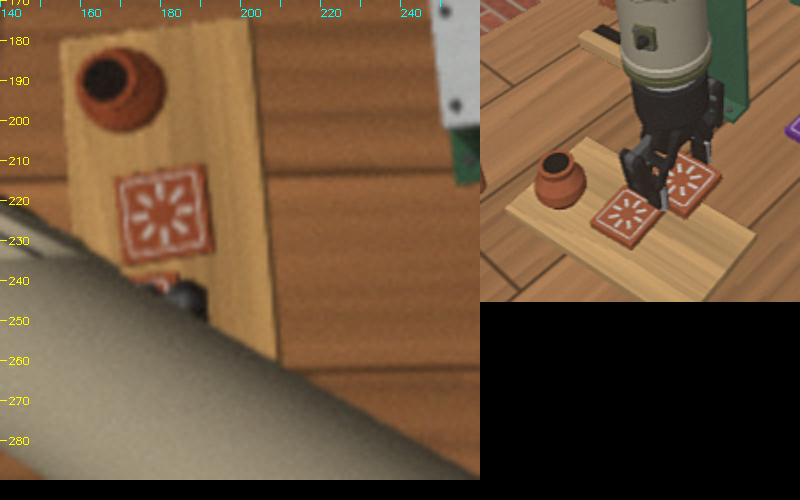

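The tile is held level above the free end, clear of tile_done at (180,223). Descending.

move_arm(
  moves=[
    [0.1,0,0,-0.001,0,0.02,0.055],
    [0.2,-0.1,0,-0.003,0,0.045,0.055],
    [0.28,-0.1,0,-0.0036,0,0.07,0.055],
    [0.28,-0.1,0,-0.0036,-0.0006,0.09,0.055],
    [0.28,-0.1,0,-0.0036,-0.0006,0.1,0.055],
    [0.28,-0.1,0,-0.0036,-0.0006,0.1027,0.055],
    [0.28,-0.1,0,-0.0036,-0.0006,0.1027,0.055],
  ],
)

```text
clock: 25.2
position: [0.435, 0.3372, 0.0279]
ee_rot: [0.743, -0.67, 0.001, -0.001]
ft_force: [-0.4, 0.5, -1.1]
grip_width: 0.734
```

Run:
```python
from h import *
st(); print(R.from_quat(obs()["ee_rot"]).as_matrix()); go(np.array([.434,.336,.035]),Rt(6,0))
```

```text
t 25.2 grasp [0.4349 0.3372 0.0469] tilt 0.17099722118965544 f [-0.4271  0.4975 -1.1398] w 0.7343301273816868 q [ 0.0005  0.5518 -0.9078  1.8293  0.5108  1.0103 -2.5837]
[[ 0.1034 -0.9946  0.0026]
 [-0.9946 -0.1033  0.0014]
 [-0.0011 -0.0028 -1.    ]]
turn [-0.16  0.06 -0.07] shift [0.0011 0.0011 0.0119] tcp [0.434 0.336 0.016]
```

Level and in range. Lowering in small steps.

move_arm(
  moves=[
    [0,0,0,0,0,0.003,0.055],
    [0,0,0,0,0,0.006,0.055],
    [0,0,0,0,0,0.009,0.055],
    [0,0,0,0,0,0.011,0.055],
    [0,0,0,0,0,0.011,0.055],
  ],
)

```text
clock: 25.7
position: [0.4343, 0.3367, 0.0156]
ee_rot: [0.743, -0.669, 0.0, -0.001]
ft_force: [0.3, 0.4, -1.0]
grip_width: 0.737
```

move_arm(
  moves=[
    [0,0,0,0,0,0.0005,0.055],
    [0,0,0,0,0,0.001,0.055],
    [0,0,0,0,0,0.001,0.055],
  ],
)

```text
clock: 26.0
position: [0.4345, 0.3368, 0.015]
ee_rot: [0.743, -0.67, 0.0, -0.001]
ft_force: [-0.3, 0.1, -0.4]
grip_width: 0.73
```

move_arm(
  moves=[
    [0,0,0,0,0,0.0005,0.055],
    [0,0,0,0,0,0.0008,0.055],
    [0,0,0,0,0,0.0008,0.055],
  ],
)

```text
clock: 26.3
position: [0.4345, 0.3369, 0.0149]
ee_rot: [0.743, -0.669, 0.001, -0.001]
ft_force: [-3.0, -2.8, 9.9]
grip_width: 0.737
```

move_arm(
  moves=[
    [0,0,0,0,0,-0.0005,0.055],
    [0,0,0,0,0,-0.0005,0.055],
    [0,0,0,0,0,-0.0005,0.066],
    [0,0,0,0,0,-0.0005,0.07],
    [0,0,0,0,0,-0.0005,0.077],
    [0,0,0,0,0,-0.0005,0.085],
    [0,0,0,0,0,-0.0005,0.085],
    [0,0,0,0,0,-0.0005,0.085],
  ],
)

```text
clock: 27.1
position: [0.4344, 0.3368, 0.0146]
ee_rot: [0.743, -0.67, 0.0, -0.001]
ft_force: [0.1, 0.1, -0.2]
grip_width: 0.992
```

move_arm(
  moves=[
    [0,0,0,0,0,-0.01,0.085],
    [0,0,0,0,0,-0.03,0.085],
    [0,0,0,0,0,-0.06,0.085],
    [0,0,0,0,0,-0.1,0.085],
    [0,0,0,0,0,-0.14,0.085],
    [0,0,0,0.05,0,-0.16,0.085],
    [0,0,0,0.1,0,-0.18,0.085],
    [0,0,0,0.15,0,-0.19,0.085],
    [0,0,0,0.2,0,-0.19,0.085],
    [0,0,0,0.24,0,-0.19,0.085],
  ],
)

```text
clock: 28.1
position: [0.4591, 0.0961, 0.2058]
ee_rot: [0.743, -0.669, 0.001, -0.001]
ft_force: [0.6, -0.5, -1.0]
grip_width: 0.995
```

Run:
```python
from h import *
st()
im=cams.camera("top"); sd=cams.camera("side")
o=np.zeros((600,800,3),np.uint8)
o[:250,:400]=cv2.resize(im,(400,250))[:,:,::-1]; o[:250,400:800]=cv2.resize(sd,(400,250))[:,:,::-1]
o[250:590,:320]=crop(im[:,:,::-1],145,200,225,285,4)
o[250:550,320:770]=crop(sd[:,:,::-1],150,300,300,400,3)
cv2.imwrite("pics/p10.png",o); cv2.imwrite("pics/topE.png",im[:,:,::-1])
```

```text
t 28.1 grasp [0.459  0.0961 0.2248] tilt 0.21571567872473024 f [ 0.6224 -0.5462 -0.9812] w 0.9954637049536282 q [ 0.6311  0.0689 -0.9525  1.8543  0.0605  1.2443 -1.8064]
```

View pics/p10.png

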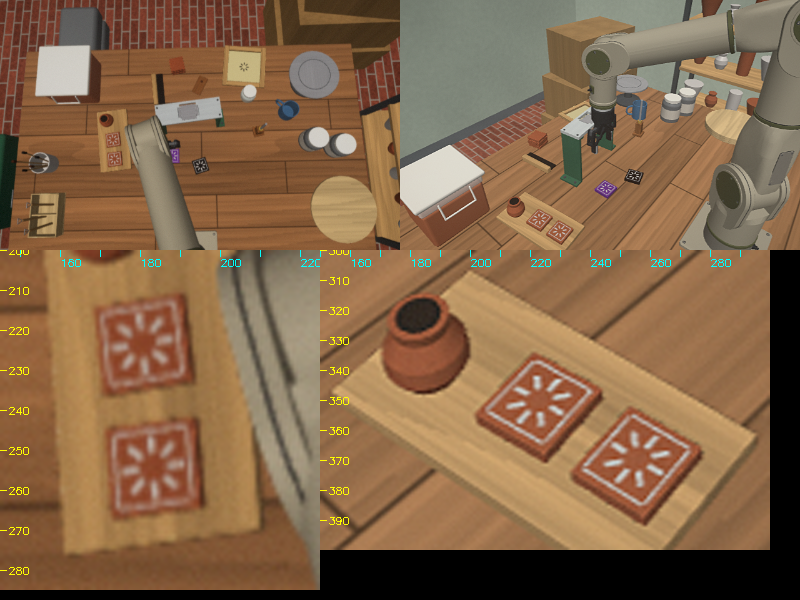

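The tile lies flat on the free end at top (180,255), with tile_done and the pot where they were. The rod stands, the nest is empty and the gripper is clear.

```bash
python3 -c "
from workcell import manip
print(manip.hand_in())"
```

```text
the job is handed in; nothing more can be done
None
```

The job is done and handed in, at about 28 s on the robot's clock. No verdict was reported.

**Pushing the tile up:** I felt along the guide plate's underside and the force dropped off about 0.7 mm behind the nominal point, which was the hole. A steady push of about 10 N raised the tile about 11 mm. The highest force I read at the rod was about 14 N while feeling for the hole, and about 12 N while pushing. Forces are only reported at the end of each move, so brief peaks in between would not show.

**Rod and tile:** I stood the rod upright about 2 cm to the left of where it started. Then I lifted the tile with a 30 N grip and set it down flat on the free end of the ware board. The touch-down reading was about 11 N, a little firmer than I wanted, so I backed off before releasing.

**Last pictures:**
- The tile lies flat and roughly square on the board, with a clear gap to the finished tile.
- The finished tile, pot, mug, jar, squeegee and rib looked undisturbed. I checked this by eye and did not measure them again.
- The rod stands upright and the gripper is open and touching nothing.

**Disagreements:**
- The two cameras differed by about 4 to 6 mm in absolute position, so I compared positions within each camera.
- My first approach to the stand ran into the wrist's joint limits. I turned the tool to come in at an angle, after working out the arm's geometry from its logged poses. No limits were passed in the readings.

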